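# Set a pendulum gauge to its mark on a covered stud

## Robot

A 7-joint arm with a two-finger parallel gripper is mounted at the origin on the work surface. World frame = base frame: x ahead of the robot, y to its left, z up, the work surface at z = 0. Lengths are in m, angles in rad, forces in N, time in s.
With the tool pointing down it reaches from about 0.425 to 0.875 m from the base axis. Payload 4.7 kg.
Tool frame: the origin (TCP) lies on the centre line of the jaws, within the pads' length; the fingertips stand 8 mm ahead of it and the grasp point (between the pads) lies 11 mm behind it (arm.nose_length is the distance from the TCP to the fingertips, in m); x points along the fingers, y is the direction in which the jaws open and shut, and the axes are right-handed (so a half turn about x gives the same grasp; the last joint's range is limited). The gripper opens to 87 mm and grips with 3 to 60 N. Pads are 19 mm wide; open, the fingers measure 117 mm over their backs; the gripper's body (75 mm by 190 mm) begins 51 mm behind the grasp point.
Start: joints at [1.156, 0.321, -0.07, 1.45, 0.023, 1.371, -0.057], TCP at [0.27, -0.591, 0.231] pointing down, gripper open.
Joint ranges: [-2.86, 2.86], [-0.3, 2.09], [-1.38, 1.24], [0.06, 2.45], [-1.56, 4.7], [0.09, 2.05], [-2.69, 2.69]. Speed limits (rad/s): [2.57, 2.57, 3.14, 3.14, 3.14, 3.14, 3.14].

## Interface

Orientations are given as [roll, pitch, yaw] about the fixed x, y, z axes, in that order (R = Rz(yaw) Ry(pitch) Rx(roll)).
In Python, from cell import arm, snapshot, calibration gives the robot as it stands.
- The arm moves only by the tool play_rows, never from a script. Its argument "deltas" is a list of rows, each a list of 6 numbers: the shift along the tool's x, y, z in cm, then the turn, a rotation vector about the tool's x, y, z in rad. A call has 1 to 5 rows; each row shifts and turns the commanded pose from where the row before left it, along the tool's axes as they then stand; what a row does not reach is not made up. A row lasts 1/12 s, in which the tool goes at most 41.7 mm and 7.16 degrees, less where a joint would pass 70% of its speed; a pose out of reach is approached as far as the arm can. A call with a gripper value outside its range is refused whole. "claw" is the finger opening in cm, from 0 to 8.7, set as the call begins (left out, the last holds). The fingers move at their own pace and stop on an object; "newtons" is the grip in N (left out, the last holds). Time passes only in rows, so rows that do not move let the fingers close. It gives the time, the measured TCP pose, the force and the opening at its end, in the units of the state.
- arm.state(): the state, without advancing time (a new reading comes with each control period).
- snapshot(name): name is "scene" or "top" or "wrist"; returns the picture (384x512x3 uint8, red, green, blue); there is no depth.
- calibration(name): a dict with "camera_matrix" (3x3 intrinsics, pixels), "rvec" (rotation vector, rad) and "tvec" (3), from world to camera coordinates, as OpenCV has them. Camera axes: x right, y down, z forward; pixel columns grow to the right and rows downward; lengths in m; the calibration is good to about 2 mm. The wrist camera is an equidistant fisheye: a pixel r from the principal point sees the ray r / f radians off the axis. A picture is of the moment at which its call begins: read the wrist's pose just before it. calibration takes no time and is no camera call; for the wrist camera it gives the pose at the moment of the call.
- arm.finish_job(): hands the job in, once; it reports no verdict.
The state is a dict: "t": time; "joints": joint angles; "qvel": joint speeds; "effort": joint torques, N m; "ee_pos": TCP position; "tool_rot": TCP orientation; "force": force on the tool from outside, world axes, zero at the start; "moment": the same for the moment, N m; "width": finger opening in m.
Only numpy, scipy, OpenCV 4.12 (cv2) and the standard library are available. Lean on these libraries where they do the work, as an engineer would, in place of code of your own. Each camera call takes 0.05 s, during which the arm holds its last target.

## Task

Pick up the flat opening tool, lever the cover of the tray up by its lip with the blade and tip it fully back, touching the cover with the tool only, and lay the tool flat on the bench again. Then set the angle gauge with the groove in its foot on the round bar of the stud in the tray and rock it there until its swinging pointer has settled within the width of the mark. Finish while holding the gauge like that, resting on the stud and not let go, and leave everything else on the bench where it stands.

Things in the scene. Friction and masses are not known exactly. Their poses are not given: they have to be found in the camera images.
- tray: grey fixture tray, open at the top, 112 mm (x) x 140 mm (y) x 30 mm high, walls 4 mm, floor 4 mm, fixed to the bench. Origin: centre of its underside; its +x points to the hinge side (away from the robot, yaw within 0.3 rad).
- cover (a joint): hinge of the grey cap (112 x 140 x 32 mm shell, open below, 90 g) that covers the tray. 0 = closed, positive = opening up and over towards the tray's +x, stop at 2.4 rad. Light friction: it falls shut below about 0.9 rad, may stand still near upright, and falls fully open by itself beyond about 1.5 rad. It has no handle and no catch.
- cap: the cover itself: the grey cap with its lip. Origin on the hinge axis, its x along the cover away from the lip (closed: as the tray's axes).
- cover_lip (a point): middle of the underside of the cover's pry lip, a tongue 60 mm wide (along tray y), sticking out 18 mm in front of the tray's -x wall, 3 mm thick; its underside is 31 mm above the bench when closed and the space below it is empty down to the bench. Its distance from the hinge axis is 121 mm; it moves and turns with the cover (its z points out of the lip's upper face).
- cover_hinge (a point): middle of the cover's hinge axis, 31 mm above the bench; the axis is the tray's y.
- stud: uneven stud standing in the tray's middle (under the cover): a narrow aluminium block with two unequal shoulders (11 mm below the bar's axis on the +y side, 16 mm on the -y side; they leave room to lean the gauge by 0.45 rad either way) and, on top, a level round steel bar along the tray's x, 14 mm diameter, 48 mm long. Origin: 4 mm above the bench; axes as the tray.
- stud_axis (a point): middle of the bar's axis, 48 mm above the bench (bar top at 55 mm).
- pry_tool: flat opening tool lying on the bench, about 70 g: black handle 90 mm long, 22 mm wide, 20 mm high (from x = -65 to +25 mm in its frame), then a thin steel blade 16 mm wide, 3 mm thick along +x to x = 86 mm, its mid-plane 10 mm above the tool's underside. Origin: on the underside, close to below the centre of mass (which is near x = -6 mm).
- tool_tip (a point): end of the blade, at (86, 0, 10) mm in the tool's frame.
- gauge: pendulum angle gauge standing on the bench, about 0.36 kg: foot 44 mm (x) x 90 mm (y) x 16 mm high, dial plate 100 mm wide (y), 12 mm thick, up to 122 mm; on top a black square neck to grip, 22 mm (x) x 24 mm (y), from 122 to 174 mm. Origin: centre of the underside; z up; the dial faces its +x (away from the robot).
- gauge_groove (a point): in the V groove that runs along x across the middle of the foot's underside (25 mm wide at the mouth, 10.5 mm deep): the line on which the stud bar's axis lies when the gauge sits on the bar, 1.4 mm above the underside.
- pointer (a joint): swinging pointer of the gauge, pivoted 105 mm above the gauge's underside, 60 mm long, hanging plumb by its own weight and settling in about a second; angle about the gauge's +x, 0 = pointing at the gauge's foot centre, positive = towards the gauge's +y. Leaning the gauge's top towards its own +y by an angle makes this read that angle.
- mark (a joint): the set mark, a dark tab 8 mm wide on the dial's scale just outside the pointer's end, turned about the same pivot with the same sign; stays where it is set (0.16 to 0.40 rad, so on the gauge's +y side).
- pointer_tip (a point): end of the pointer, 60 mm from the pivot; z along the pointer towards the pivot.
- mark_tab (a point): inner end of the mark tab, 62 mm from the pivot; z towards the pivot.
- timer_can: bystander, not part of the job: square steel can 75 x 75 mm with a brass clockwork on top, 166 mm tall. Origin: centre of its underside.
- display: bystander, not part of the job: upright display module 200 mm long, 62 mm tall. Origin: centre of its underside.
- spool: bystander, not part of the job: white spool, 56 mm across, 46 mm tall. Origin: centre of its underside.
- flux_jar: bystander, not part of the job: small jar, 44 mm across, 50 mm tall. Origin: centre of its underside.
- adapter: bystander, not part of the job: black plug-in adapter 70 x 45 x 30 mm. Origin: centre of its underside.
- screw_dish: bystander, not part of the job: shallow steel dish, 72 mm across, 22 mm tall. Origin: centre of its underside.
There are look-alikes about, which are no part of the job. Leave any blue look-alike of the pry_tool alone.

How it is judged:
On the way, in this order (a step that is already met when the one before it is completed fails the run):
1. the held tool's blade has levered the cover up off the tray (value of joint cover above 0.3 rad and contact force between pry_tool and cap above 0.05 N and contact force between the fingers and pry_tool above 1 N), for 0.1 s.
2. the cover lies back open (value of joint cover above 2 rad), for 0.2 s.
3. the tool lies flat on the bench, let go (height (world z) of pry_tool below 0.008 m and angle between pry_tool's own z axis and vertical below 0.15 rad and contact force between the fingers and pry_tool below 0.1 N), for 0.2 s.
4. the held gauge sits with its groove on the stud's bar (horizontal distance between gauge_groove and stud_axis below 0.018 m and height (world z) of gauge_groove between 0.044 and 0.053 m and contact force between gauge and stud above 0.3 N and contact force between the fingers and gauge above 1 N), for 0.2 s.
At the end, for the whole second after the job is handed in: Held through the last second: cover open past 2.0 rad; tool flat on the bench, untouched; gripped gauge's groove bearing on the stud bar (0.3 N or more, within 18 mm of its middle, squared to 0.25 rad, clear of the tray), steady, pointer within 0.065 rad (half the tab) of the mark (all of step 3 and all of step 4 and value of joint cover above 2 rad and angle between the z axis of pointer_tip and the z axis of mark_tab, either way round below 0.065 rad and velocity of joint pointer between -0.25 and 0.25 rad/s and contact force between gauge and tray below 0.1 N and angle between the x axis of gauge and the x axis of tray, either way round below 0.25 rad and linear speed of gauge below 0.02 m/s); the arm keeps its last pose, push and grip.
It fails at once if hand or arm touches the cover (contact force between any of the arm, the fingers and cap above 1 N).
It fails at once if the gauge is tipped over (angle between gauge's own z axis and vertical above 0.9 rad).
It fails at once if a bystander is pushed away (over 30 mm) (distance of any of timer_can, display, spool, flux_jar, adapter, screw_dish from where it was at the start of the episode above 0.03 m).
It also fails if it takes over 67 s, if anything falls off the work surface, if the arm or the gripper's body presses on something with over 40 N, if the wrist force passes 120 N, or if a joint passes its speed limit or range.

## Working session

There is one attempt and no reset: what is moved stays moved. The work goes in short steps, Python scripts to look and compute and a tool call to move; the robot and the scene stay as the last step left them, time stands still between calls to the robot, and variables do not carry over. Pictures are saved under pics/ and viewed, and the job is handed in when it is done.

Besides the shell and the picture viewer there is one more tool, called after "Emit:" by a JSON object that holds its "method" and its "body". play_rows: Moves the arm, as the interface text tells. Its arguments: {"type":"object","properties":{"deltas":{"type":"array"},"claw":{"type":"number"},"newtons":{"type":"number"}},"required":["deltas"]}

```bash
mkdir -p pics; ls; python3 - <<'E'
from cell import arm, snapshot, calibration
import cv2,numpy as np
s=arm.state();print(s)
for n in ("scene","top","wrist"):
    c=calibration(n)
    print(n,c)
    cv2.imwrite(f"pics/{n}0.png",cv2.cvtColor(snapshot(n),cv2.COLOR_RGB2BGR))
E
```

```text
pics
{'t': 0.0, 'joints': array([ 1.15608548,  0.32183414, -0.07008262,  1.45166496,  0.02262053,
        1.37079678, -0.05687976]), 'qvel': array([-1.74499754e-03, -5.70785386e-05, -1.42783084e-05, -1.42970231e-05,
       -1.67163628e-04,  2.24000827e-04, -1.62735188e-04]), 'effort': array([ 3.13586479e-04, -4.91283774e+01, -4.03807629e-01, -3.12527382e+01,
       -6.38326071e-02,  4.35631745e-02,  1.82720810e-04]), 'ee_pos': array([ 0.26998841, -0.59068736,  0.2294593 ]), 'tool_rot': array([-1.50890657,  1.56888009,  2.06154962]), 'force': array([ 0.11117729, -0.55373322,  0.47731475]), 'moment': array([ 0.00616015,  0.03678978, -0.02952971]), 'width': 0.0867928721116067}
scene {'camera_matrix': array([[396.24466247,   0.        , 257.43228345],
       [  0.        , 396.24466247, 187.31057284],
       [  0.        ,   0.        ,   1.        ]]), 'rvec': array([ 2.06214661,  1.25559505, -0.51017377]), 'tvec': array([-0.25428547, -0.27540987,  1.60570241])}
top {'camera_matrix': array([[398.65349525,   0.        , 253.48449985],
       [  0.        , 398.65349525, 189.09916549],
       [  0.        ,   0.        ,   1.        ]]), 'rvec': array([ 2.19049019, -2.14161632,  0.11393892]), 'tvec': array([-0.03004374,  0.53971701,  1.4550858 ])}
wrist {'camera_matrix': array([[297.31863964,   0.        , 250.69100133],
       [  0.        , 297.31863964, 191.08026821],
       [  0.        ,   0.        ,   1.        ]]), 'rvec': array([-2.43522164,  1.56096397,  0.22839001]), 'tvec': array([-0.64951616, -0.03547717,  0.3915163 ])}
```

View pics/scene0.png

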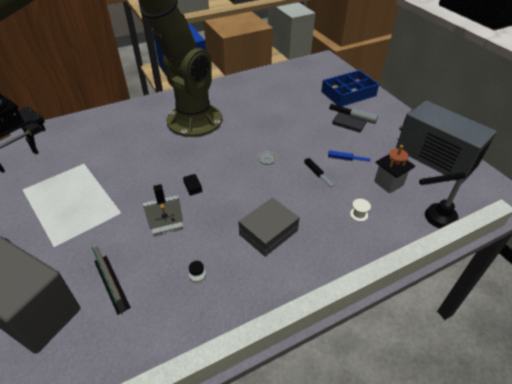

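View pics/top0.png

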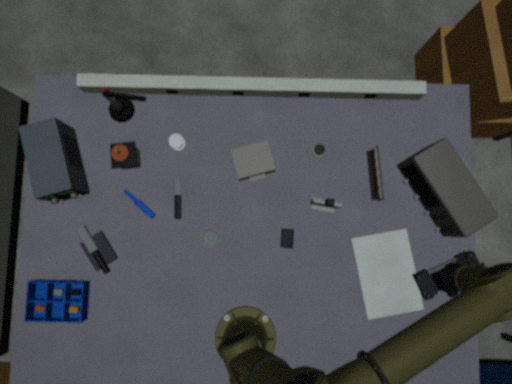

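View pics/wrist0.png

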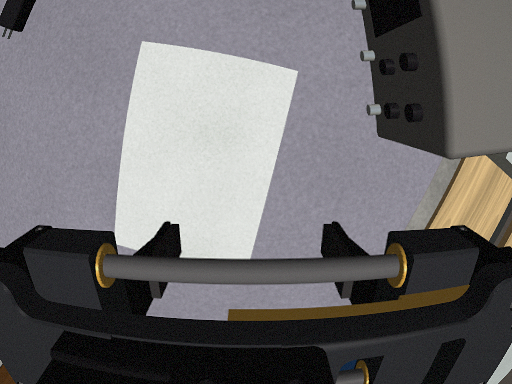

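```bash
python3 - <<'E'
import cv2,numpy as np
s=cv2.imread("pics/scene0.png");t=cv2.imread("pics/top0.png")
cv2.imwrite("pics/c1.png",cv2.resize(s[90:290,130:400],None,fx=2.9,fy=2.9,interpolation=cv2.INTER_CUBIC))
cv2.imwrite("pics/c2.png",cv2.resize(t[120:280,70:350],None,fx=2.8,fy=2.8,interpolation=cv2.INTER_CUBIC))
E
```

```text
(no output)
```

View pics/c1.png

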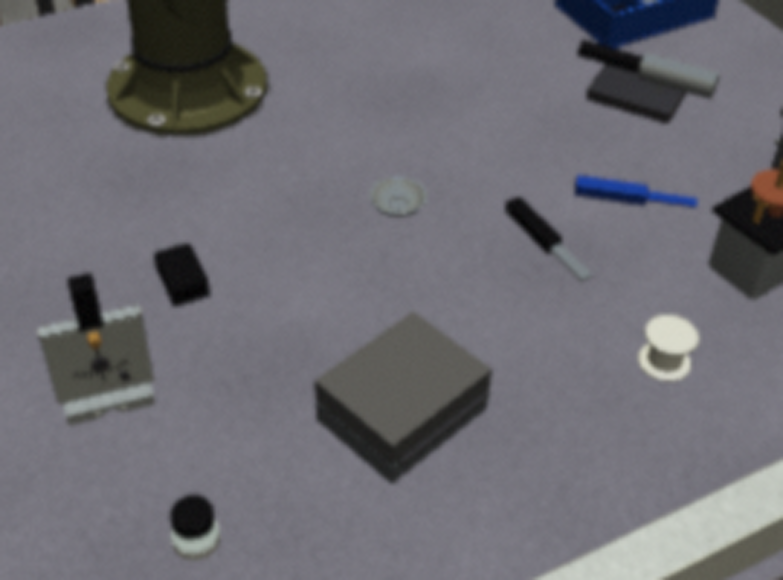

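View pics/c2.png

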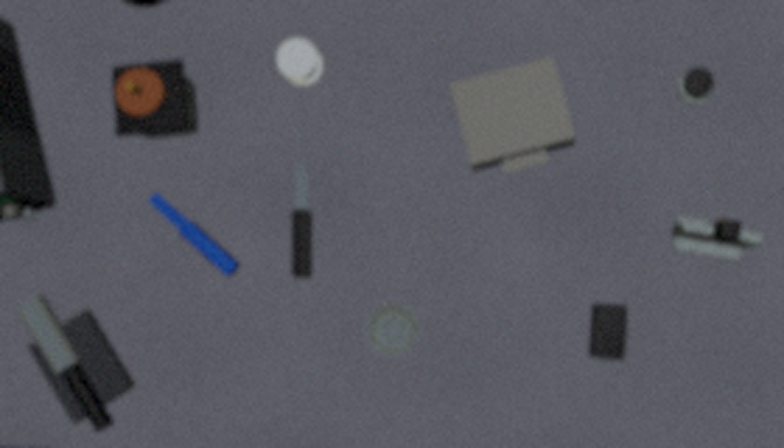

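Candidates for the tool, with top-view pixels:
- Black handle with a steel blade at (178,199). This matches the description.
- Blue look-alike at (140,204). I leave it alone.
- Knife on a dark pad at (97,248). Not the tool.

The tray is at (255,160) with its lip at (257,177), and the gauge is at (325,204).

```bash
cat > h.py <<'E'
import cv2,numpy as np
from scipy.spatial.transform import Rotation as R
from cell import arm, snapshot, calibration
def ray(n,px,c=None):
    c=c or calibration(n)
    K=c["camera_matrix"];Rm=cv2.Rodrigues(c["rvec"])[0];o=-Rm.T@c["tvec"]
    if n=="wrist":
        d=np.array([(px[0]-K[0,2])/K[0,0],(px[1]-K[1,2])/K[1,1]]);r=np.hypot(*d)
        v=np.array([*(d/max(r,1e-9)*np.sin(r)),np.cos(r)])
    else: v=np.linalg.inv(K)@[px[0],px[1],1]
    return o,Rm.T@v
def onz(n,px,z,c=None):
    o,d=ray(n,px,c);return o+d*(z-o[2])/d[2]
def two(a,b):
    (o1,d1),(o2,d2)=a,b
    A=np.c_[d1,-d2];s=np.linalg.lstsq(A,o2-o1,rcond=None)[0]
    p,q=o1+d1*s[0],o2+d2*s[1];return (p+q)/2,np.linalg.norm(p-q)
def proj(n,P,c=None):
    c=c or calibration(n);P=np.atleast_2d(P).astype(float)
    if n=="wrist":
        Rm=cv2.Rodrigues(c["rvec"])[0];v=P@Rm.T+c["tvec"]
        th=np.arctan2(np.hypot(v[:,0],v[:,1]),v[:,2]);ph=np.arctan2(v[:,1],v[:,0]);K=c["camera_matrix"]
        return np.c_[K[0,2]+K[0,0]*th*np.cos(ph),K[1,2]+K[0,0]*th*np.sin(ph)]
    return cv2.projectPoints(P,c["rvec"],c["tvec"],c["camera_matrix"],None)[0][:,0]
def save(name,img,box=None,f=1):
    if box: img=img[box[1]:box[3],box[0]:box[2]]
    cv2.imwrite(f"pics/{name}.png",cv2.resize(cv2.cvtColor(img,cv2.COLOR_RGB2BGR),None,fx=f,fy=f,interpolation=cv2.INTER_CUBIC))
def st():
    s=arm.state();M=R.from_euler("xyz",s["tool_rot"]).as_matrix()
    return s,M
E
python3 - <<'E'
from h import *
t=cv2.imread("pics/top0.png");g=cv2.cvtColor(t,cv2.COLOR_BGR2GRAY);hsv=cv2.cvtColor(t,cv2.COLOR_BGR2HSV)
print(t[199,178],t[185,178],t[150,250],t[230,150],t[178,257])
# handle
m=np.zeros_like(g);m[185:225,165:192]=(g[185:225,165:192]<55)
p=np.argwhere(m)[:,::-1].astype(np.float32);print(len(p),cv2.minAreaRect(p))
r=cv2.minAreaRect(p);
for q in cv2.boxPoints(r): print(q,onz("top",q,.02))
c=onz("top",p.mean(0),.018);print("handle c",c)
# cap
sat=t.astype(int);d=sat[:,:,0]-sat[:,:,2] # blue-red
m=np.zeros_like(g);m[130:185,225:285]=(d[130:185,225:285]<4)
cs=max(cv2.findContours(m,0,2)[0],key=cv2.contourArea);print(cv2.contourArea(cs),cv2.boundingRect(cs))
ap=cv2.approxPolyDP(cs,2.5,True)[:,0];print(ap.tolist())
save("m",cv2.merge([m*255]*3),(70,120,350,280),2.8)
E
```

```text
[36 35 36] [106  99  90] [106 109 110] [101  93  92] [108 110 113]
138 ((177.5, 206.5), (23.0, 5.0), 90.0)
[175. 195.] [0.51239117 0.27497239 0.02      ]
[180. 195.] [0.51281283 0.25628639 0.02      ]
[180. 218.] [0.42707092 0.25267259 0.02      ]
[175. 218.] [0.42665181 0.27124442 0.02      ]
handle c [0.46911971 0.26425536 0.018     ]
1225.5 (231, 140, 44, 42)
[[268, 141], [231, 149], [239, 179], [247, 177], [253, 181], [273, 171]]
```

View pics/m.png

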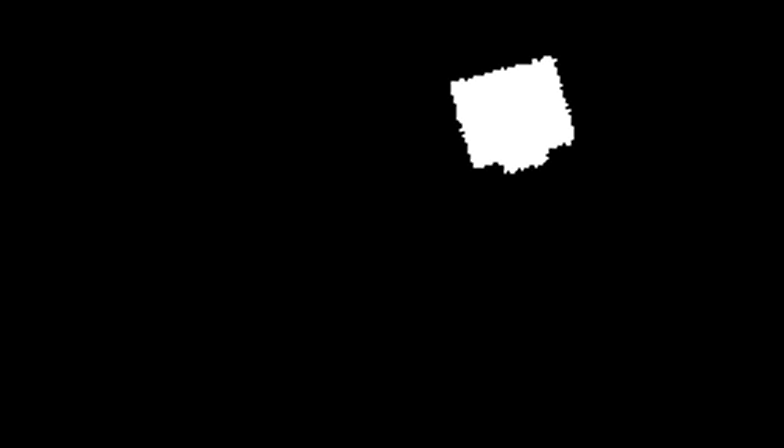

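```bash
cat >> h.py <<'E'
def down(yaw,lean=0,pitch=0):
    """tool x down, jaws (tool y) along world direction at angle yaw+90deg (yaw=0: jaws along +-y)."""
    M=np.c_[[0,0,-1.],[-np.sin(yaw),np.cos(yaw),0],[np.cos(yaw),np.sin(yaw),0]]
    return M
def rows(M0,p0,M1,p1,vmax=.04,wmax=.12,n=None):
    """rows from (M0,p0) to (M1,p1), straight; printed 5 per call"""
    rv=R.from_matrix(M0.T@M1).as_rotvec();p0=np.array(p0);p1=np.array(p1)
    n=n or int(max(np.ceil(np.linalg.norm(p1-p0)/vmax),np.ceil(np.linalg.norm(rv)/wmax),1))
    out=[];M,p=M0.copy(),p0.copy()
    for k in range(1,n+1):
        Mt=M0@R.from_rotvec(rv*k/n).as_matrix();pt=p0+(p1-p0)*k/n
        d=np.round(M.T@(pt-p)*100,2);w=np.round(R.from_matrix(M.T@Mt).as_rotvec(),3)
        out.append([*d.tolist(),*w.tolist()])
        p=p+M@d/100;M=M@R.from_rotvec(w).as_matrix()
    for i in range(0,n,5): print(str(out[i:i+5]).replace("-0.0,","0,").replace("-0.0]","0]").replace("0.0,","0,").replace("0.0]","0]"))
    return M,p
def jawyaw(M): return np.arctan2(-M[0,1],M[1,1])
E
python3 - <<'E'
from h import *
s,M=st();print(np.round(M,3),jawyaw(M),s["ee_pos"])
import itertools
c=calibration("wrist");Rm=cv2.Rodrigues(c["rvec"])[0];o=-Rm.T@c["tvec"]
print("cam in tool",M.T@(o-s["ee_pos"]), (M.T@Rm.T).round(2))
# tip pixel of blade
t=cv2.imread("pics/top0.png")
save("tl",cv2.cvtColor(t,2+2)[165:235,150:205],None,8)
M1,p1=rows(M,s["ee_pos"],M,[.50,-.20,.28])
for q in (0,): 
    D=down(0);E=np.c_[D[:,0],-D[:,1],-D[:,2]]
    print([np.linalg.norm(R.from_matrix(M.T@X).as_rotvec()) for X in (D,E)])
E
```

```text
[[-0.001  0.416 -0.909]
 [ 0.001 -0.909 -0.416]
 [-1.    -0.001  0.   ]] -2.712802852659063 [ 0.27005541 -0.59082113  0.22973678]
cam in tool [-0.15444679  0.00049335 -0.07786272] [[ 0.   -0.28  0.96]
 [ 1.    0.   -0.  ]
 [-0.    0.96  0.28]]
[[-0.42, -2.17, -3.1, 0, 0, 0], [-0.41, -2.16, -3.09, 0, 0, 0], [-0.42, -2.17, -3.1, 0, 0, 0], [-0.41, -2.16, -3.1, 0, 0, 0], [-0.42, -2.17, -3.09, 0, 0, 0]]
[[-0.42, -2.17, -3.1, 0, 0, 0], [-0.41, -2.16, -3.1, 0, 0, 0], [-0.42, -2.17, -3.09, 0, 0, 0], [-0.41, -2.16, -3.1, 0, 0, 0], [-0.42, -2.17, -3.1, 0, 0, 0]]
[[-0.42, -2.16, -3.09, 0, 0, 0], [-0.41, -2.17, -3.1, 0, 0, 0]]
[np.float64(2.712802907397882), np.float64(0.42879214772913204)]
```

View pics/tl.png

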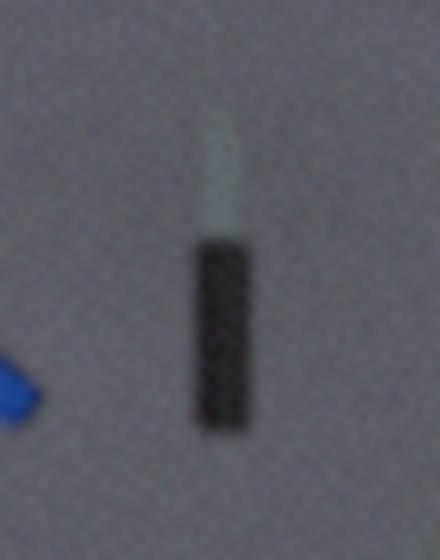

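Emit:
{"method": "play_rows", "body": {"deltas": [[-0.5, -2.17, -3.1, 0, 0, 0], [-0.5, -2.17, -3.1, 0, 0, 0], [-0.5, -2.17, -3.1, 0, 0, 0], [-0.5, -2.17, -3.1, 0, 0, 0], [-0.5, -2.17, -3.1, 0, 0, 0]]}}

```text
t: 0.57
ee_pos: [0.3666, -0.4263, 0.2555]
tool_rot: [-0.96, 1.57, 2.61]
force: [0.5, -0.5, 0.9]
width: 0.0869
```

Emit:
{"method": "play_rows", "body": {"deltas": [[-0.5, -2.17, -3.1, 0, 0, 0], [-0.5, -2.17, -3.1, 0, 0, 0], [-0.5, -2.17, -3.1, 0, 0, 0], [-0.5, -2.17, -3.1, 0, 0, 0], [-0.5, -2.17, -3.1, 0, 0, 0]]}}

```text
t: 0.98
ee_pos: [0.4624, -0.2631, 0.2807]
tool_rot: [0.646, 1.57, -2.066]
force: [0.2, -0.5, -0.1]
width: 0.0867
```

Emit:
{"method": "play_rows", "body": {"deltas": [[-0.5, -2.17, -3.1, 0, 0, 0], [0, -2.17, -3.1, 0, 0, 0], [0, -2.17, -3.1, 0, 0, 0], [0, -2.17, -3.1, 0, 0, 0], [0, -2.17, -3.1, 0, 0, 0]]}}

```text
t: 1.4
ee_pos: [0.5583, -0.1002, 0.2855]
tool_rot: [1.147, 1.57, -1.566]
force: [1.1, 0.3, -0.2]
width: 0.0868
```

```bash
python3 - <<'E'
from h import *
c=calibration("wrist");import pickle
im=snapshot("wrist");save("w1",im);pickle.dump((c,im),open("w1.pkl","wb"))
s,M=st();print(s["ee_pos"],jawyaw(M))
D=down(0);E=np.c_[D[:,0],-D[:,1],-D[:,2]]
rows(M,s["ee_pos"],E,[.50,.25,.23])
E
```

```text
[ 0.56153842 -0.09018944  0.28543814] -2.701724973667705
[[0.64, -3.71, -0.99, 0.049, 0, 0.001], [0.63, -3.75, -0.8, 0.049, -0.001, 0], [0.64, -3.79, -0.62, 0.049, 0, 0.001], [0.63, -3.81, -0.44, 0.048, -0.001, 0.001], [0.62, -3.84, -0.25, 0.049, 0, 0]]
[[0.63, -3.83, -0.06, 0.049, -0.001, 0.001], [0.62, -3.84, 0.12, 0.049, 0, 0], [0.62, -3.83, 0.32, 0.049, -0.001, 0.001], [0.62, -3.81, 0.49, 0.049, 0, 0.001]]
```

View pics/w1.png

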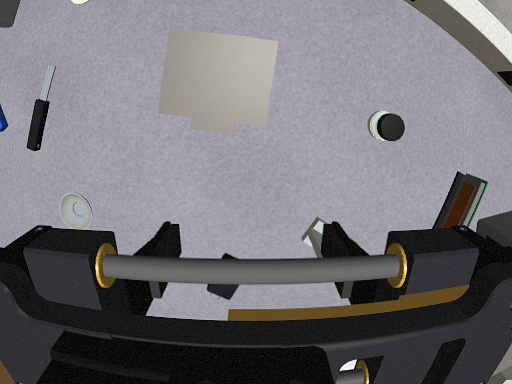

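The wrist view shows the cap with corners at about (173,30), (278,41), (266,127) and (160,115), and its lip at about (212,130). The tool's blade tip is at (52,66) and its handle end at (34,149). The gauge foot is at about (315,230).

```bash
python3 - <<'E'
from h import *
import pickle
c,im=pickle.load(open("w1.pkl","rb"))
P=[onz("wrist",q,.063,c) for q in [(172,30),(278,41),(266,127),(159.5,114.5)]]
for p in P: print(p.round(4))
P=np.array(P);print("sides",[np.linalg.norm(P[i]-P[(i+1)%4]).round(4) for i in range(4)],"c",P.mean(0))
ex=(P[0]-P[3]+P[1]-P[2]);ey=P[0]-P[1]+P[3]-P[2];print("yaw",np.arctan2(ex[1],ex[0]),np.arctan2(-ey[0],ey[1]))
lip=[onz("wrist",q,.034,c) for q in [(193,129),(234,132.5)]];print("lip",lip)
tip=onz("wrist",(52.5,65.5),.011,c);a=onz("wrist",(30,148),.02,c);b=onz("wrist",(38,150),.02,c);j=onz("wrist",(43,100),.02,c)
print(tip,a,b,j)
save("w1c",im,(0,40,110,240),4)
save("w1d",im,(140,10,300,150),5)
E
```

```text
[0.6811 0.0662 0.063 ]
[ 0.7198 -0.0641  0.063 ]
[ 0.6128 -0.0969  0.063 ]
[0.5728 0.0358 0.063 ]
sides [np.float64(0.1359), np.float64(0.1118), np.float64(0.1386), np.float64(0.1125)] c [ 0.64661811 -0.01475237  0.063     ]
yaw 0.28580647665669445 0.2908368095846401
lip [array([ 0.56819057, -0.00875252,  0.034     ]), array([ 0.58653648, -0.06266045,  0.034     ])]
[0.57439965 0.26811181 0.011     ] [0.42722252 0.26280856 0.02      ] [0.43103628 0.24309415 0.02      ] [0.51606488 0.2588243  0.02      ]
```

Emit:
{"method": "play_rows", "body": {"deltas": [[0.6, -3.7, -1.0, 0.049, 0, 0], [0.6, -3.75, -0.8, 0.049, 0, 0], [0.6, -3.8, -0.6, 0.049, 0, 0], [0.6, -3.8, -0.4, 0.049, 0, 0], [0.6, -3.8, -0.2, 0.049, 0, 0]]}}

```text
t: 1.87
ee_pos: [0.524, 0.0882, 0.2551]
tool_rot: [1.082, 1.57, -1.878]
force: [0.3, 0.2, -1.0]
width: 0.0874
```

Emit:
{"method": "play_rows", "body": {"deltas": [[0.6, -3.8, 0, 0.049, 0, 0], [0.6, -3.8, 0.1, 0.049, 0, 0], [0.6, -3.8, 0.3, 0.049, 0, 0], [0.6, -3.8, 0.5, 0.049, 0, 0], [0, 0, 0, 0, 0, 0]]}}

```text
t: 2.28
ee_pos: [0.4947, 0.2461, 0.2306]
tool_rot: [-1.018, 1.565, 2.122]
force: [-0.5, 0.2, 0.6]
width: 0.0872
```

View pics/w1d.png

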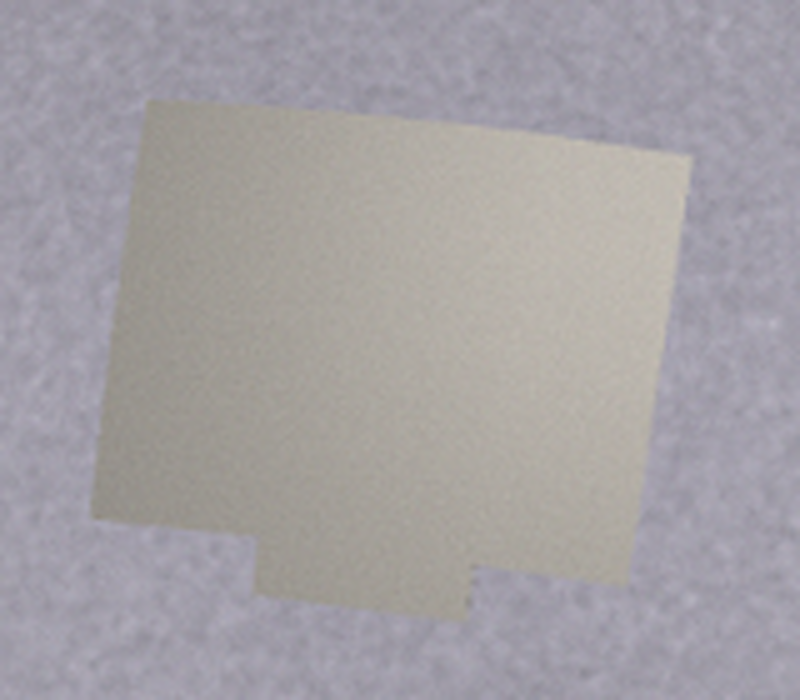

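```bash
python3 - <<'E'
from h import *
import pickle
c=calibration("wrist")
im=snapshot("wrist");save("w2",im,None,1.5);pickle.dump((c,im),open("w2.pkl","wb"))
for q in [(268,141),(231,149),(239,179),(274,171)]: print(onz("top",q,.063))
E
```

```text
[ 0.71591474 -0.06737008  0.063     ]
[0.6828997  0.06801065 0.063     ]
[0.57242385 0.03568112 0.063     ]
[ 0.60477002 -0.09137186  0.063     ]
```

View pics/w2.png

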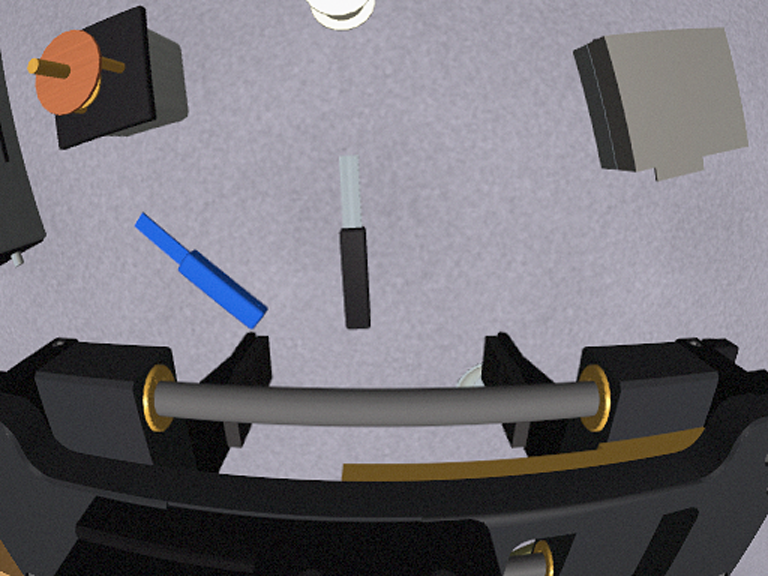

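The close view shows the black-handled tool with its tip at (349,155) and handle from (353,229) to (358,327) in the 1.5x picture. The blue look-alike is separate, at (205,270).

```bash
python3 - <<'E'
from h import *
import pickle
c,im=pickle.load(open("w2.pkl","rb"))
f=lambda x,y,z:onz("wrist",(x/1.5,y/1.5),z,c)
for q in [(340.5,229,.02),(366,228,.02),(346.5,327,.02),(369.5,327,.02),(341,155,.0115),(357,155,.0115),(344,226,.0115),(361,226,.0115)]: print(q,f(*q).round(4))
s,M=st();print(s["ee_pos"],jawyaw(M))
E
```

```text
(340.5, 229, 0.02) [0.514  0.2763 0.02  ]
(366, 228, 0.02) [0.5148 0.2551 0.02  ]
(346.5, 327, 0.02) [0.427  0.2729 0.02  ]
(369.5, 327, 0.02) [0.4271 0.2526 0.02  ]
(341, 155, 0.0115) [0.5753 0.2758 0.0115]
(357, 155, 0.0115) [0.5751 0.2626 0.0115]
(344, 226, 0.0115) [0.5152 0.274  0.0115]
(361, 226, 0.0115) [0.5151 0.2596 0.0115]
[0.49635371 0.24198448 0.23087084] 3.138511589526292
```

Emit:
{"method": "play_rows", "body": {"deltas": [[3.6, -0.47, 0.23, -0.015, 0, 0], [3.6, -0.47, 0.23, -0.015, 0, 0], [3.6, -0.47, 0.23, -0.015, 0, 0], [3.6, -0.47, 0.23, 0, 0, 0], [3.0, -0.46, 0.23, 0, 0, 0]], "claw": 6.0}}

```text
t: 2.75
ee_pos: [0.487, 0.2581, 0.055]
tool_rot: [0.91, 1.569, -2.2]
force: [0.4, -0.2, 0.5]
width: 0.0638
```

Emit:
{"method": "play_rows", "body": {"deltas": [[0, 0, 0, 0, 0, 0], [0, 0, 0, 0, 0, 0]]}}

```text
t: 2.92
ee_pos: [0.4866, 0.2587, 0.0565]
tool_rot: [0.426, 1.567, -2.683]
force: [0.3, 0.6, 0.2]
width: 0.0608
```

```bash
python3 - <<'E'
from h import *
import pickle
c=calibration("wrist")
im=snapshot("wrist");save("w3",im,None,1.5)
s,M=st();print(s["ee_pos"],jawyaw(M),M.round(3))
E
```

```text
[0.4882572  0.25953965 0.05843108] -3.109558829092054 [[ 0.001  0.032 -0.999]
 [-0.    -0.999 -0.032]
 [-1.     0.    -0.001]]
```

View pics/w3.png

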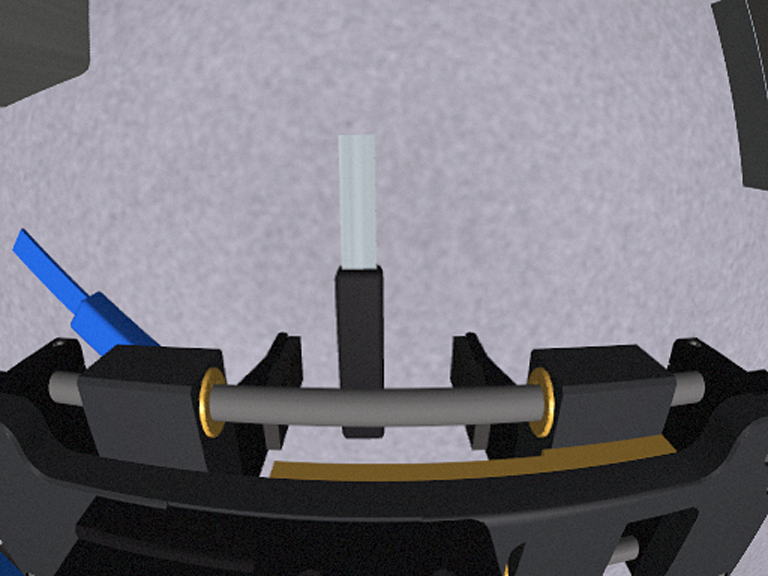

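```bash
python3 - <<'E'
from h import *
c=calibration("wrist")
s,M=st();print(s["ee_pos"],s["t"])
f=lambda x,y,z:onz("wrist",(x/1.5,y/1.5),z,c)
for q in [(357,135,.0115),(359,272,.0115),(359.5,270,.02),(363.5,430,.02)]: print(q,f(*q).round(4))
E
```

```text
[0.4882572  0.25953965 0.05843108] 2.9667
(357, 135, 0.0115) [0.5767 0.2705 0.0115]
(359, 272, 0.0115) [0.5137 0.2679 0.0115]
(359.5, 270, 0.02) [0.5169 0.2674 0.02  ]
(363.5, 430, 0.02) [0.4317 0.2637 0.02  ]
```

Emit:
{"method": "play_rows", "body": {"deltas": [[1.5, -0.35, 0.15, -0.014, 0, 0], [1.5, -0.3, 0.15, 0, 0, 0], [1.0, 0, 0, 0, 0, 0], [0.5, 0, 0, 0, 0, 0], [0, 0, 0, 0, 0, 0]]}}

```text
t: 3.38
ee_pos: [0.4847, 0.266, 0.0129]
tool_rot: [2.405, 1.57, -0.691]
force: [0.4, -0.4, -0.1]
width: 0.0601
```

Emit:
{"method": "play_rows", "body": {"deltas": [[0, 0, 0, 0, 0, 0], [0, 0, 0, 0, 0, 0], [0, 0, 0, 0, 0, 0], [0, 0, 0, 0, 0, 0], [0, 0, 0, 0, 0, 0]], "claw": 0, "newtons": 40}}

```text
t: 3.8
ee_pos: [0.4843, 0.2666, 0.0129]
tool_rot: [-3.084, 1.57, 0.104]
force: [0.1, -0.8, 0.1]
width: 0.0345
```

Emit:
{"method": "play_rows", "body": {"deltas": [[0, 0, 0, 0, 0, 0], [0, 0, 0, 0, 0, 0], [0, 0, 0, 0, 0, 0], [-0.5, 0, 0, 0, 0, 0], [-1, 0, 0, 0, 0, 0]]}}

```text
t: 4.22
ee_pos: [0.4829, 0.266, 0.0268]
tool_rot: [0.342, 1.568, -2.752]
force: [0.5, -0.4, -0.7]
width: 0.0215
```

Emit:
{"method": "play_rows", "body": {"deltas": [[-2, 0, 0, 0, 0, 0], [-2, 0, 0, 0, 0, 0], [-2, 0, 0, 0, 0, 0], [-1.5, 0, 0, 0, 0, 0], [0, 0, 0, 0, 0, 0]]}}

```text
t: 4.63
ee_pos: [0.4862, 0.2682, 0.1067]
tool_rot: [-2.824, 1.564, 0.365]
force: [1.0, 0.1, -0.5]
width: 0.0216
```

```bash
python3 - <<'E'
from h import *
import pickle
c=calibration("wrist");s,M=st();print(s["ee_pos"],jawyaw(M),s["width"])
im=snapshot("wrist");save("w4",im,None,1.5);pickle.dump((c,M,s["ee_pos"]),open("w4.pkl","wb"))
sc=snapshot("scene");save("s4",sc,(200,80,440,260),3)
E
```

```text
[0.48620413 0.26815846 0.10672272] -3.0945801579110666 0.021636342931587484
```

View pics/w4.png

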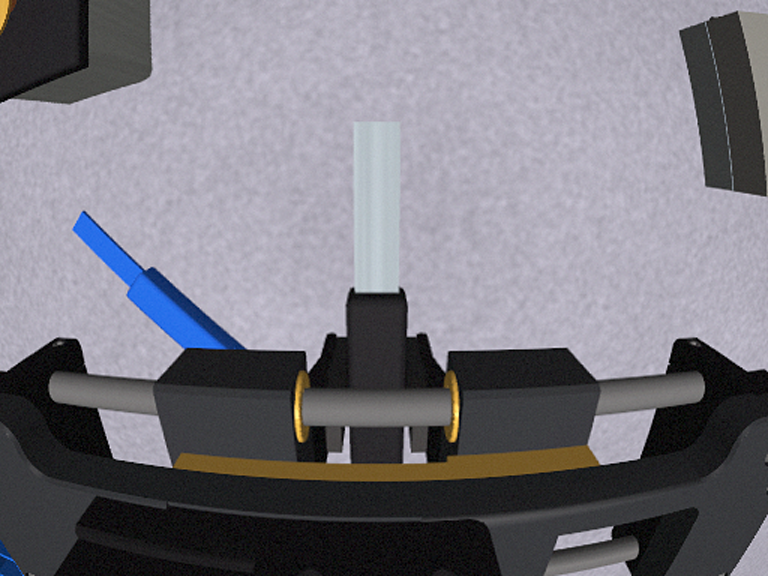

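View pics/s4.png

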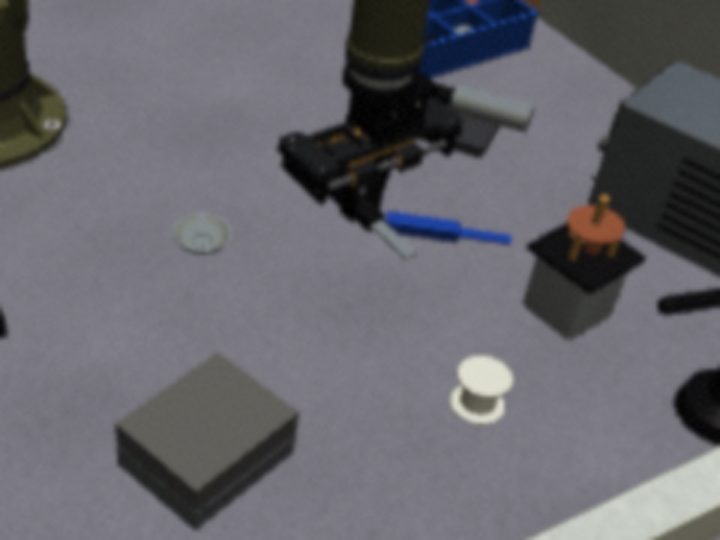

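```bash
python3 - <<'E'
from h import *
import pickle
c,M,p=pickle.load(open("w4.pkl","rb"))
for q in [(354,122),(401,122),(356,292),(399,292)]:
    w=onz("wrist",(q[0]/1.5,q[1]/1.5),p[2]-.001,c); print(w.round(4),(M.T@(w-p)).round(4))
E
```

```text
[0.5767 0.2797 0.1057] [ 0.0016 -0.0072 -0.0909]
[0.5775 0.2635 0.1057] [ 0.0016  0.0089 -0.0909]
[0.5159 0.2765 0.1057] [ 0.0012 -0.0069 -0.03  ]
[0.5166 0.2608 0.1057] [ 0.0012  0.0088 -0.03  ]
```

```bash
python3 - <<'E'
from h import *
for n,q,z in [("adapter",(287,238),.03),("dish",(210,238),.02),("spool",(177,142),.046),("jar",(319,149),.05),("gaugeneck",(330,202),.174)]: print(n,onz("top",q,z).round(3))
for q in [(281,229),(294,229),(281,248),(294,248)]: print(onz("top",q,.03).round(3))
s,M=st();yaw=.288;u=np.array([np.cos(yaw),np.sin(yaw),0]);C=np.array([.6455,-.0145,0])
D=down(yaw);E=np.c_[D[:,0],-D[:,1],-D[:,2]]
p=C-(.074+.02+.091)*u;p[2]=.11;print(p)
p0=s["ee_pos"];print(p0)
rows(M,p0,E,p,vmax=.038)
E
```

```text
adapter [ 0.362 -0.145  0.03 ]
dish [0.356 0.139 0.02 ]
spool [0.708 0.271 0.046]
jar [ 0.693 -0.257  0.05 ]
gaugeneck [ 0.487 -0.275  0.174]
[ 0.395 -0.122  0.03 ]
[ 0.396 -0.17   0.03 ]
[ 0.326 -0.123  0.03 ]
[ 0.327 -0.171  0.03 ]
[ 0.46811944 -0.06704651  0.11      ]
[0.48442395 0.26667667 0.10327161]
[[-0.08, 3.7, 0.35, -0.027, 0, 0], [-0.07, 3.68, 0.46, -0.027, 0, 0], [-0.08, 3.67, 0.55, -0.026, -0.001, 0], [-0.07, 3.66, 0.65, -0.027, 0, 0], [-0.08, 3.63, 0.74, -0.027, 0, 0]]
[[-0.07, 3.62, 0.85, -0.027, 0, 0], [-0.08, 3.59, 0.94, -0.027, 0, 0], [-0.07, 3.56, 1.04, -0.027, 0, 0], [-0.08, 3.54, 1.13, -0.026, -0.001, 0]]
```

Emit:
{"method": "play_rows", "body": {"deltas": [[0, 3.7, 0.35, -0.027, 0, 0], [0, 3.7, 0.45, -0.027, 0, 0], [0, 3.67, 0.55, -0.027, 0, 0], [0, 3.66, 0.65, -0.027, 0, 0], [0, 3.63, 0.75, -0.027, 0, 0]]}}

```text
t: 5.15
ee_pos: [0.4737, 0.0792, 0.1013]
tool_rot: [-0.066, 1.569, -3.024]
force: [0.6, -0.0, -0.5]
width: 0.0218
```

Emit:
{"method": "play_rows", "body": {"deltas": [[0, 3.62, 0.85, -0.027, 0, 0], [0, 3.6, 0.95, -0.027, 0, 0], [0, 3.56, 1.05, -0.026, 0, 0], [0, 3.54, 1.1, -0.026, 0, 0], [0, 0, 0, 0, 0, 0]]}}

```text
t: 5.57
ee_pos: [0.4661, -0.076, 0.1012]
tool_rot: [0.587, 1.566, -2.276]
force: [0.4, 0.4, -0.3]
width: 0.0217
```

Emit:
{"method": "play_rows", "body": {"deltas": [[0, 0, 0, 0, 0, 0], [0, 0, 0, 0, 0, 0], [0, 0, 0, 0, 0, 0]]}}

```text
t: 5.82
ee_pos: [0.4678, -0.0659, 0.1019]
tool_rot: [-0.893, 1.569, 2.538]
force: [-0.1, 0.8, -1.3]
width: 0.0216
```

```bash
python3 - <<'E'
from h import *
import pickle
c=calibration("wrist");s,M=st();print(s["ee_pos"],jawyaw(M),s["width"],s["t"],M.round(3))
im=snapshot("wrist");save("w5",im,None,1.5);pickle.dump((c,M,s["ee_pos"]),open("w5.pkl","wb"))
E
```

```text
[ 0.46779306 -0.0658651   0.10194605] -2.8517438927703207 0.021580905106099 5.8167 [[-0.001  0.286 -0.958]
 [ 0.001 -0.958 -0.286]
 [-1.    -0.001  0.001]]
```

View pics/w5.png

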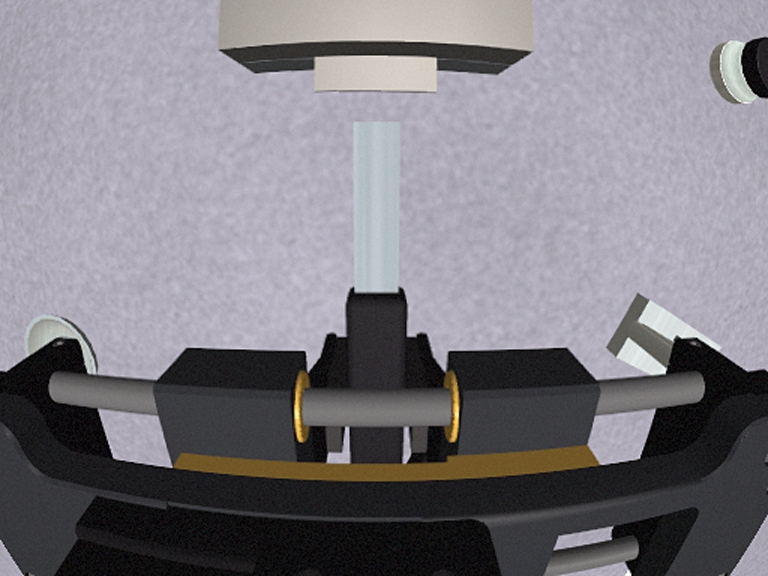

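```bash
python3 - <<'E'
from h import *
import pickle
c,M,p=pickle.load(open("w5.pkl","rb"))
for q,z in [((315,91),.034),((437,91),.034),((376,122),p[2]-.001),((315,57),.034),((437,57),.034)]:
    w=onz("wrist",(q[0]/1.5,q[1]/1.5),z,c); print(w.round(4),(M.T@(w-p)).round(4))
E
```

```text
[ 0.567  -0.0052  0.034 ] [ 0.0679 -0.0297 -0.1125]
[ 0.5842 -0.0626  0.034 ] [ 0.0678  0.0302 -0.1126]
[ 0.5549 -0.0403  0.1009] [ 0.0009  0.0004 -0.0907]
[ 0.584 -0.     0.034] [ 0.0679 -0.0298 -0.1302]
[ 0.6012 -0.0576  0.034 ] [ 0.0678  0.0303 -0.1303]
```

Emit:
{"method": "play_rows", "body": {"deltas": [[2, 0, 0, 0, 0, 0], [2, 0, 0, 0, 0, 0], [2, 0, 0, 0, 0, 0], [1.7, 0, 0, 0, 0, 0], [0, 0, 0, 0, 0, 0]]}}

```text
t: 6.28
ee_pos: [0.4653, -0.0655, 0.0224]
tool_rot: [-0.604, 1.564, 2.828]
force: [0.2, -0.1, -0.7]
width: 0.0217
```

```bash
python3 - <<'E'
from h import *
s,M=st();print(s["ee_pos"],jawyaw(M),s["width"],s["t"])
im=snapshot("wrist");save("w6",im,None,1.5)
E
```

```text
[ 0.46533861 -0.0655369   0.02243936] -2.8511688506528365 0.021666904584325204 6.2833
```

View pics/w6.png

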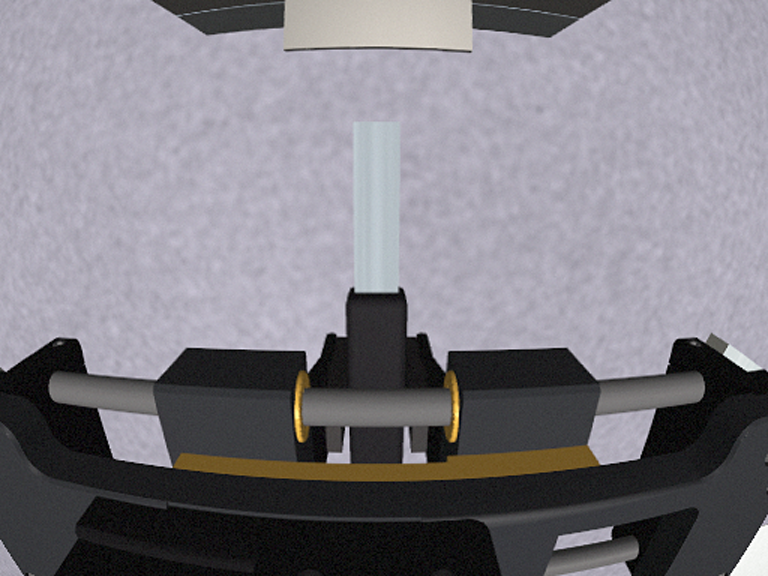

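Emit:
{"method": "play_rows", "body": {"deltas": [[0, 0, -1.2, 0, 0, 0], [0, 0, -1.2, 0, 0, 0], [0, 0, -1.05, 0, 0, 0], [0, 0, 0, 0, 0, 0], [0, 0, 0, 0, 0, 0]]}}

```text
t: 6.75
ee_pos: [0.5025, -0.0571, 0.0263]
tool_rot: [2.93, 1.569, 0.078]
force: [-0.7, -0.7, -0.7]
width: 0.0218
```

```bash
python3 - <<'E'
from h import *
s,M=st();print(s["ee_pos"],jawyaw(M),s["force"],s["t"])
im=snapshot("wrist");save("w7",im,None,1.5)
E
```

```text
[ 0.50247859 -0.05706109  0.02631252] -2.8527332796903258 [-0.69770432 -0.70516704 -0.70605046] 6.75
```

View pics/w7.png

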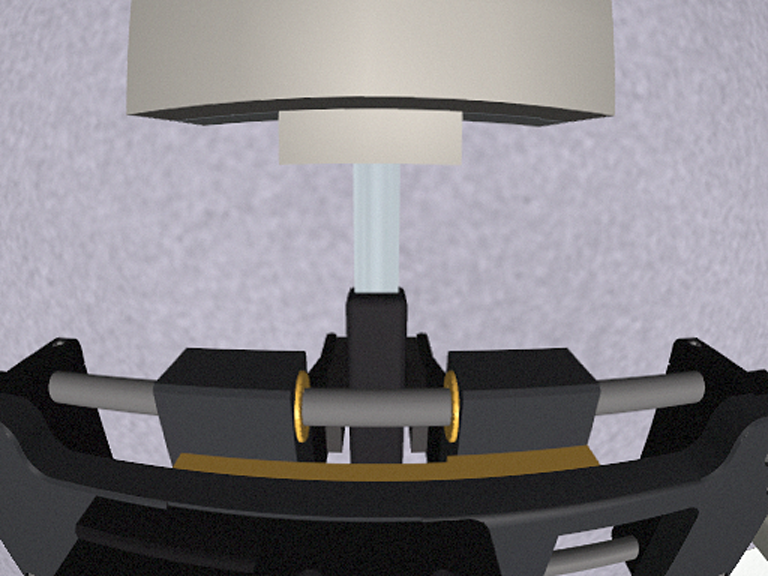

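```bash
python3 - <<'E'
import numpy as np
th=np.arange(0,1.81,.1)
z=11.7*np.sin(th);s=-11.7*np.cos(th)
for a,b,c in zip(th[1:],np.diff(z),np.diff(s)): print(round(a,2),[round(-b,2),0,round(-c,2)])
E
```

```text
0.1 [np.float64(-1.17), 0, np.float64(-0.06)]
0.2 [np.float64(-1.16), 0, np.float64(-0.17)]
0.3 [np.float64(-1.13), 0, np.float64(-0.29)]
0.4 [np.float64(-1.1), 0, np.float64(-0.4)]
0.5 [np.float64(-1.05), 0, np.float64(-0.51)]
0.6 [np.float64(-1.0), 0, np.float64(-0.61)]
0.7 [np.float64(-0.93), 0, np.float64(-0.71)]
0.8 [np.float64(-0.86), 0, np.float64(-0.8)]
0.9 [np.float64(-0.77), 0, np.float64(-0.88)]
1.0 [np.float64(-0.68), 0, np.float64(-0.95)]
1.1 [np.float64(-0.58), 0, np.float64(-1.01)]
1.2 [np.float64(-0.48), 0, np.float64(-1.07)]
1.3 [np.float64(-0.37), 0, np.float64(-1.11)]
1.4 [np.float64(-0.26), 0, np.float64(-1.14)]
1.5 [np.float64(-0.14), 0, np.float64(-1.16)]
1.6 [np.float64(-0.02), 0, np.float64(-1.17)]
1.7 [np.float64(0.09), 0, np.float64(-1.17)]
1.8 [np.float64(0.21), 0, np.float64(-1.15)]
```

Emit:
{"method": "play_rows", "body": {"deltas": [[-0.6, 0, 0, 0, 0, 0], [-1.15, 0, -0.06, 0, 0, 0], [-1.15, 0, -0.18, 0, 0, 0], [-1.13, 0, -0.29, 0, 0, 0], [0, 0, 0, 0, 0, 0]]}}

```text
t: 7.22
ee_pos: [0.5091, -0.0563, 0.0693]
tool_rot: [2.631, 1.565, -0.223]
force: [0.9, -0.6, -0.4]
width: 0.0214
```

```bash
python3 - <<'E'
from h import *
s,M=st();print(s["ee_pos"],jawyaw(M),s["force"],s["t"])
im=snapshot("wrist");save("w8",im,None,1.5)
im=snapshot("scene");save("s8",im,(200,120,360,280),4)
E
```

```text
[ 0.50908035 -0.05628261  0.06933924] -2.8539080940937733 [ 0.89687905 -0.58933554 -0.38752928] 7.2167
```

View pics/w8.png

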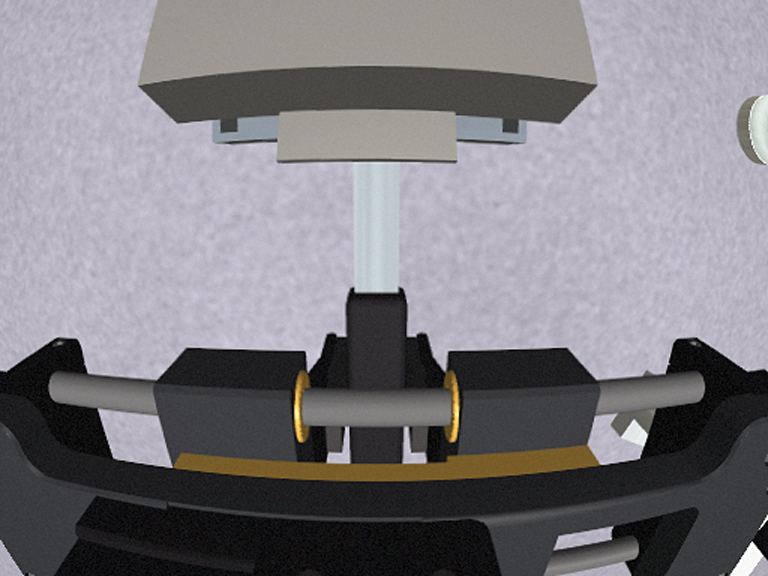

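View pics/s8.png

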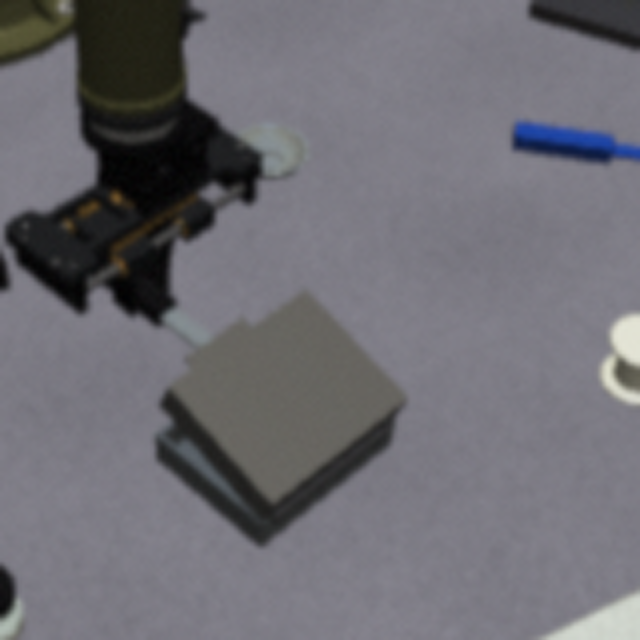

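The blade is lifting the cover as planned, to roughly 0.3 rad (lip at wrist pixel (367,135)). I continue along the arc.

Emit:
{"method": "play_rows", "body": {"deltas": [[-1.1, 0, -0.4, 0, 0, 0], [-1.05, 0, -0.5, 0, 0, 0], [-1.0, 0, -0.6, 0, 0, 0], [-0.93, 0, -0.7, 0, 0, 0], [0, 0, 0, 0, 0, 0]]}}

```text
t: 7.73
ee_pos: [0.5309, -0.0491, 0.1095]
tool_rot: [2.856, 1.565, 0.003]
force: [0.1, 0.7, -0.8]
width: 0.0218
```

```bash
python3 - <<'E'
from h import *
s,M=st();print(s["ee_pos"],jawyaw(M),s["force"],s["t"])
im=snapshot("wrist");save("w9",im,None,1.5)
E
```

```text
[ 0.53090007 -0.04910044  0.10953415] -2.852944234389883 [ 0.07400724  0.72916681 -0.7819669 ] 7.7333
```

View pics/w9.png

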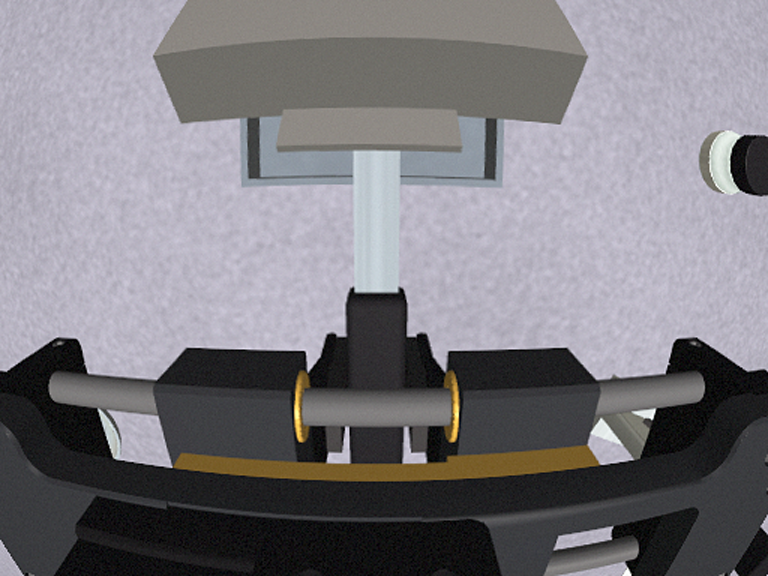

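Emit:
{"method": "play_rows", "body": {"deltas": [[-0.86, 0, -0.8, 0, 0, 0], [-0.77, 0, -0.88, 0, 0, 0], [-0.68, 0, -0.95, 0, 0, 0], [-0.58, 0, -1.0, 0, 0, 0], [0, 0, 0, 0, 0, 0]]}}

```text
t: 8.2
ee_pos: [0.5642, -0.0388, 0.1364]
tool_rot: [3.117, 1.568, 0.264]
force: [0.8, -0.5, -0.8]
width: 0.0215
```

```bash
python3 - <<'E'
from h import *
s,M=st();print(s["ee_pos"],jawyaw(M),s["force"],s["t"])
im=snapshot("wrist");save("w10",im,None,1.5)
E
```

```text
[ 0.56418942 -0.03875289  0.13641669] -2.8529588182084846 [ 0.84034361 -0.46327237 -0.77286352] 8.2
```

View pics/w10.png

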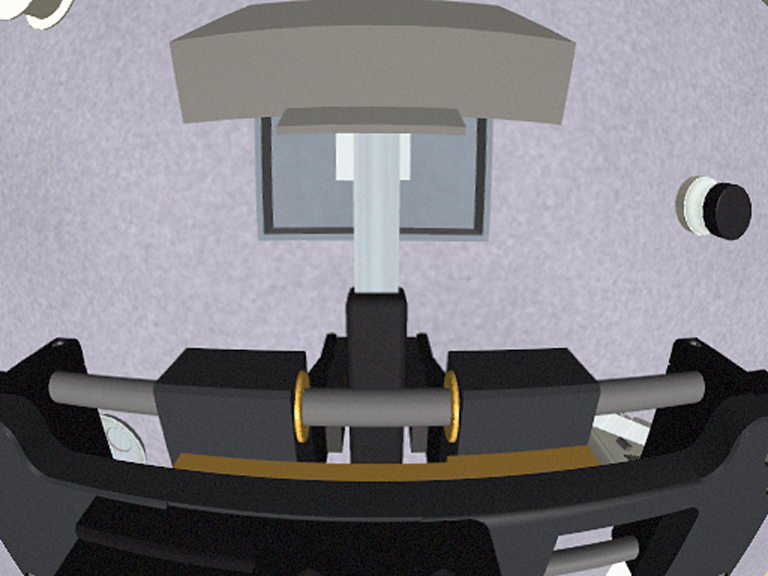

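Emit:
{"method": "play_rows", "body": {"deltas": [[-0.48, 0, -1.07, 0, 0, 0], [-0.35, 0, -1.11, 0, 0, 0], [-0.2, 0, -1.14, 0, 0, 0], [0, 0, -1.16, 0, 0, 0], [0, 0, -1.17, 0, 0, 0]]}}

```text
t: 8.67
ee_pos: [0.6158, -0.0239, 0.145]
tool_rot: [-0.015, 1.569, -2.869]
force: [0.4, -0.7, -1.1]
width: 0.0214
```

Emit:
{"method": "play_rows", "body": {"deltas": [[0, 0, -1.17, 0, 0, 0], [0, 0, -1.0, 0, 0, 0], [0, 0, 0, 0, 0, 0], [0, 0, 0, 0, 0, 0], [0, 0, 0, 0, 0, 0]]}}

```text
t: 9.08
ee_pos: [0.6363, -0.0177, 0.1453]
tool_rot: [-0.035, 1.569, -2.889]
force: [0.2, -0.2, -1.3]
width: 0.0213
```

```bash
python3 - <<'E'
from h import *
s,M=st();print(s["ee_pos"],jawyaw(M),s["force"],s["t"])
im=snapshot("wrist");save("w11",im,None,1.5)
im=snapshot("scene");save("s11",im,(200,120,360,280),4)
E
```

```text
[ 0.6363178  -0.01766399  0.14534278] -2.853860892785222 [ 0.21490251 -0.1536775  -1.26741421] 9.0833
```

View pics/w11.png

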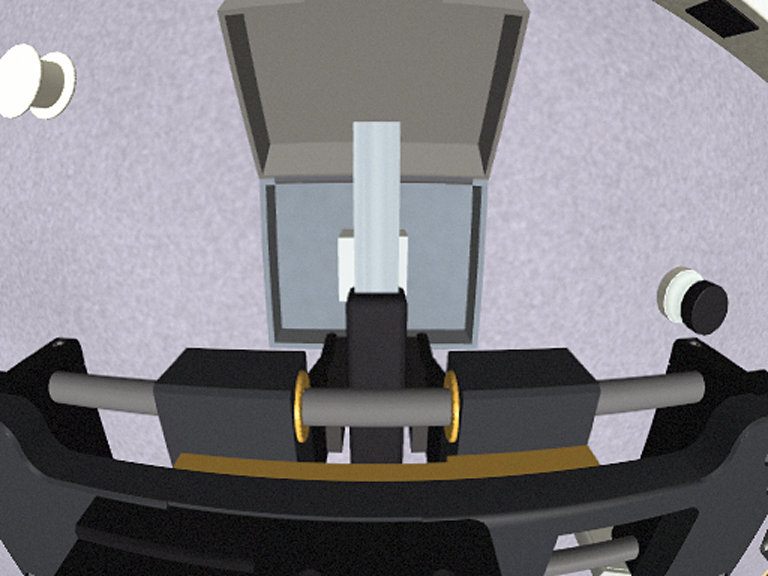

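View pics/s11.png

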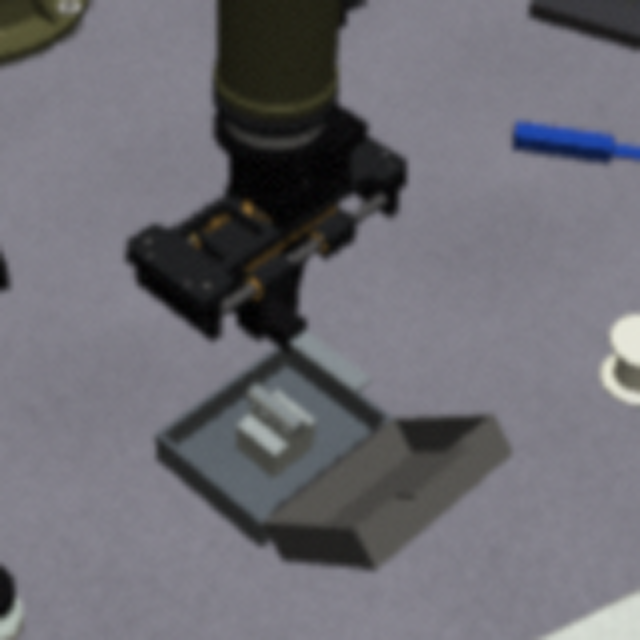

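The cover lies fully back (cap hinge edge at wrist pixel (375,178)) and the stud shows at (372,265). Next I lay the tool down at about (0.49, 0.22), which is free bench.

Emit:
{"method": "play_rows", "body": {"deltas": [[0, -3.37, 0.9, 0, 0, 0], [0, -3.37, 0.9, 0, 0, 0], [0, -3.37, 0.9, 0, 0, 0], [0, -3.37, 0.9, 0, 0, 0], [0, -3.37, 0.9, 0, 0, 0]]}}

```text
t: 9.6
ee_pos: [0.5449, 0.1322, 0.146]
tool_rot: [1.824, 1.57, -1.031]
force: [0.3, 0.3, -0.6]
width: 0.0216
```

Emit:
{"method": "play_rows", "body": {"deltas": [[1.5, -3.37, 0.9, 0, 0, 0], [2, -3.37, 0.9, 0, 0, 0], [2.5, -3.37, 0.9, 0, 0, 0], [2.5, 0, 0, 0, 0, 0], [1.5, 0, 0, 0, 0, 0]]}}

```text
t: 10.02
ee_pos: [0.4892, 0.2215, 0.0448]
tool_rot: [0.164, 1.569, -2.685]
force: [-0.0, -0.8, -0.2]
width: 0.0213
```

Emit:
{"method": "play_rows", "body": {"deltas": [[1, 0, 0, 0, 0, 0], [0.5, 0, 0, 0, 0, 0], [0, 0, 0, 0, 0, 0], [0, 0, 0, 0, 0, 0], [0, 0, 0, 0, 0, 0]]}}

```text
t: 10.43
ee_pos: [0.4933, 0.2198, 0.0327]
tool_rot: [3.089, 1.569, 0.234]
force: [0.5, 0.2, -1.9]
width: 0.0217
```

```bash
python3 - <<'E'
from h import *
s,M=st();print(s["ee_pos"],jawyaw(M),s["force"],s["t"],M.round(3))
E
```

```text
[0.49327779 0.21981758 0.03269775] -2.8547227461969253 [ 0.50525961  0.22957966 -1.85094991] 10.4333 [[ 0.002  0.283 -0.959]
 [ 0.    -0.959 -0.283]
 [-1.     0.    -0.002]]
```

Emit:
{"method": "play_rows", "body": {"deltas": [[1.0, 0, 0, 0, 0, 0], [0.5, 0, 0, 0, 0, 0], [0, 0, 0, 0, 0, 0], [0, 0, 0, 0, 0, 0]]}}

```text
t: 10.77
ee_pos: [0.4917, 0.2196, 0.016]
tool_rot: [0.066, 1.57, -2.788]
force: [0.7, -0.1, -1.9]
width: 0.0214
```

Emit:
{"method": "play_rows", "body": {"deltas": [[0.2, 0, 0, 0, 0, 0], [0, 0, 0, 0, 0, 0], [0, 0, 0, 0, 0, 0]]}}

```text
t: 11.02
ee_pos: [0.4922, 0.2199, 0.0145]
tool_rot: [0.825, 1.571, -2.029]
force: [-0.5, 0.3, -0.9]
width: 0.0217
```

Emit:
{"method": "play_rows", "body": {"deltas": [[0.2, 0, 0, 0, 0, 0], [0, 0, 0, 0, 0, 0], [0, 0, 0, 0, 0, 0]]}}

```text
t: 11.27
ee_pos: [0.4923, 0.2199, 0.0126]
tool_rot: [2.88, 1.571, 0.026]
force: [0.4, -0.1, -0.9]
width: 0.0216
```

Emit:
{"method": "play_rows", "body": {"deltas": [[0.05, 0, 0, 0, 0, 0], [0, 0, 0, 0, 0, 0], [0, 0, 0, 0, 0, 0], [0, 0, 0, 0, 0, 0], [0, 0, 0, 0, 0, 0]], "claw": 5.0}}

```text
t: 11.68
ee_pos: [0.4921, 0.2198, 0.012]
tool_rot: [1.055, 1.571, -1.799]
force: [0.0, 0.2, 0.1]
width: 0.0458
```

Emit:
{"method": "play_rows", "body": {"deltas": [[0, 0, 0, 0, 0, 0], [0, 0, 0, 0, 0, 0], [-2, 0, 0, 0, 0, 0], [-4, 0, 0, 0, 0, 0], [-4, 0, 0, 0, 0, 0]]}}

```text
t: 12.1
ee_pos: [0.4906, 0.2193, 0.1118]
tool_rot: [-0.117, 1.567, -2.971]
force: [1.3, 0.3, -0.5]
width: 0.0498
```

Emit:
{"method": "play_rows", "body": {"deltas": [[-4, 0, 0, 0, 0, 0], [-4, 0, 0, 0, 0, 0], [-4, 0, 0, 0, 0, 0], [-1, 0, 0, 0, 0, 0], [0, 0, 0, 0, 0, 0]]}}

```text
t: 12.52
ee_pos: [0.4941, 0.2211, 0.2462]
tool_rot: [3.093, 1.563, 0.239]
force: [0.3, -0.4, -0.8]
width: 0.0502
```

```bash
python3 - <<'E'
from h import *
import pickle
c=calibration("wrist");s,M=st();print(s["ee_pos"],jawyaw(M),s["width"],s["t"])
im=snapshot("wrist");save("w12",im,None,1.5);pickle.dump((c,M,s["ee_pos"]),open("w12.pkl","wb"))
im=snapshot("scene");save("s12",im,(120,90,400,290),2.8)
save("s12g",im,(130,165,200,245),8)
E
```

```text
[0.49409626 0.22105116 0.2461874 ] -2.853802671299461 0.05019772202474674 12.5167
```

View pics/w12.png

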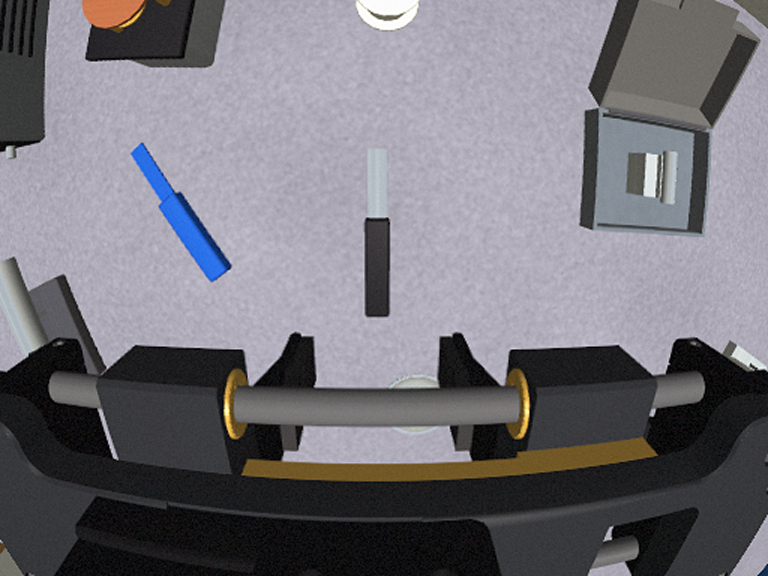

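View pics/s12.png

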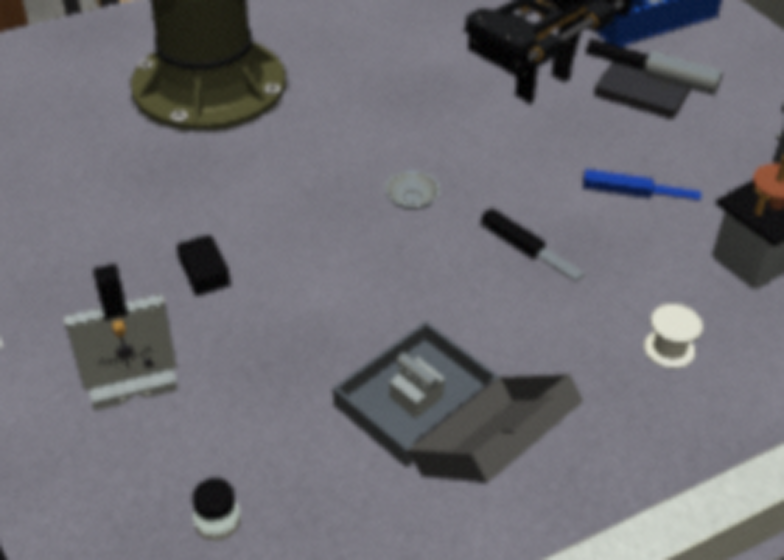

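View pics/s12g.png

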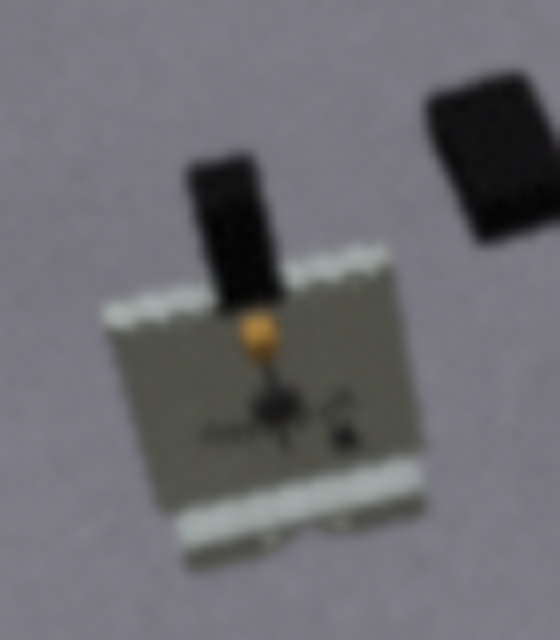

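```bash
python3 - <<'E'
from h import *
s,M=st()
D=down(0);E=np.c_[D[:,0],-D[:,1],-D[:,2]]
rows(M,s["ee_pos"],E,[.42,-.27,.28],vmax=.04)
E
```

```text
[[-0.29, 3.45, 1.6, 0.022, 0, 0], [-0.3, 3.49, 1.52, 0.022, 0, 0], [-0.29, 3.53, 1.45, 0.022, 0, 0], [-0.29, 3.55, 1.37, 0.023, 0, 0], [-0.3, 3.58, 1.28, 0.022, 0, 0]]
[[-0.29, 3.61, 1.21, 0.022, 0, 0], [-0.3, 3.64, 1.13, 0.022, 0, 0], [-0.29, 3.66, 1.04, 0.022, 0, 0], [-0.29, 3.68, 0.97, 0.022, 0, 0], [-0.3, 3.7, 0.89, 0.022, 0, 0]]
[[-0.29, 3.73, 0.8, 0.022, 0, 0], [-0.29, 3.73, 0.72, 0.023, 0, -0.001], [-0.3, 3.76, 0.64, 0.022, 0, 0]]
```

Emit:
{"method": "play_rows", "body": {"deltas": [[-0.3, 3.45, 1.6, 0.022, 0, 0], [-0.3, 3.5, 1.5, 0.022, 0, 0], [-0.3, 3.55, 1.45, 0.022, 0, 0], [-0.3, 3.55, 1.35, 0.022, 0, 0], [-0.3, 3.6, 1.3, 0.022, 0, 0]]}}

```text
t: 13.03
ee_pos: [0.463, 0.0292, 0.2547]
tool_rot: [-0.221, 1.567, 3.097]
force: [1.5, 0.4, 0.4]
width: 0.0498
```

Emit:
{"method": "play_rows", "body": {"deltas": [[-0.3, 3.6, 1.2, 0.022, 0, 0], [-0.3, 3.65, 1.1, 0.022, 0, 0], [-0.3, 3.65, 1.05, 0.022, 0, 0], [-0.3, 3.7, 0.95, 0.022, 0, 0], [-0.3, 3.7, 0.9, 0.022, 0, 0]]}}

```text
t: 13.45
ee_pos: [0.4359, -0.1589, 0.2697]
tool_rot: [-0.394, 1.567, 2.814]
force: [1.0, -0.4, 0.1]
width: 0.0497
```

Emit:
{"method": "play_rows", "body": {"deltas": [[-0.3, 3.7, 0.8, 0.022, 0, 0], [-0.3, 3.7, 0.7, 0.022, 0, 0], [-0.3, 3.7, 0.6, 0.022, 0, 0], [0, 0, 0, 0, 0, 0], [0, 0, 0, 0, 0, 0]]}}

```text
t: 13.87
ee_pos: [0.4199, -0.271, 0.2783]
tool_rot: [-0.586, 1.566, 2.552]
force: [0.6, 1.4, -0.1]
width: 0.05
```

```bash
python3 - <<'E'
from h import *
import pickle
c=calibration("wrist");s,M=st();print(s["ee_pos"],jawyaw(M),s["width"],s["t"])
im=snapshot("wrist");save("w13",im,None,1.5);pickle.dump((c,M,s["ee_pos"]),open("w13.pkl","wb"))
E
```

```text
[ 0.41992854 -0.27104583  0.27826924] 3.1382170516527648 0.0499606264901655 13.8667
```

View pics/w13.png

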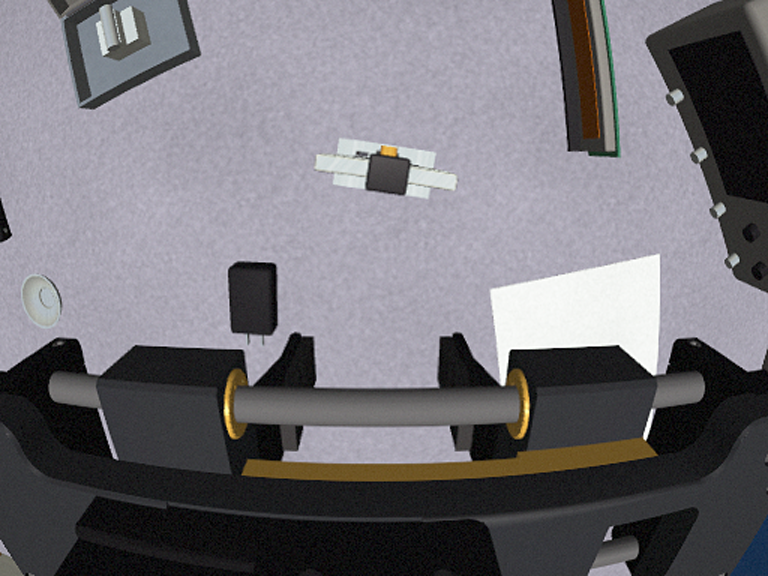

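```bash
python3 - <<'E'
from h import *
import pickle
c,M,p=pickle.load(open("w13.pkl","rb"))
f=lambda q,z:onz("wrist",(q[0]/1.5,q[1]/1.5),z,c)
N=np.array([f(q,.174) for q in [(371,155),(410,159.5),(407,194.5),(367,189)]]);print("neck",N.round(4),N.mean(0))
L=f((316,161.5),.122);Rr=f((457,181.5),.122);print(L,Rr,(L+Rr)/2,np.linalg.norm(L-Rr),"yaw",np.arctan2(-(L-Rr)[0],(L-Rr)[1]))
F=[f(q,.016) for q in [(339,138.5),(436,151.5)]];print(F,np.linalg.norm(F[0]-F[1]),np.arctan2(-(F[0]-F[1])[0],(F[0]-F[1])[1]))
for a,b in ((0,1),(3,2)):
    d=N[a]-N[b];print(np.arctan2(-d[0],d[1]))
for a,b in ((0,3),(1,2)):
    d=N[a]-N[b];print(np.arctan2(d[1],d[0]))
E
```

```text
neck [[ 0.4996 -0.2684  0.174 ]
 [ 0.4971 -0.2907  0.174 ]
 [ 0.4768 -0.2891  0.174 ]
 [ 0.4799 -0.266   0.174 ]] [ 0.48836595 -0.27856036  0.174     ]
[ 0.49590636 -0.22957027  0.122     ] [ 0.48209536 -0.32752071  0.122     ] [ 0.48900086 -0.27854549  0.122     ] 0.09891932126361276 yaw -0.14007641879829488
[array([ 0.51603647, -0.23666221,  0.016     ]), array([ 0.50416409, -0.32613216,  0.016     ])] 0.09025422747848605 -0.13192612294492054
-0.11195686506913557
-0.13602223486379775
-0.11943704938507986
-0.07736159136352956
```

Emit:
{"method": "play_rows", "body": {"deltas": [[0, 0.38, -3.43, 0, 0, 0], [0, 0.38, -3.43, 0, 0, 0], [2, 0, 0, 0.07, 0, 0], [2, 0, 0, 0.065, 0, 0], [2, 0, 0, 0, 0, 0]]}}

```text
t: 14.33
ee_pos: [0.4912, -0.2739, 0.2188]
tool_rot: [-0.682, 1.568, 2.328]
force: [0.9, 0.6, -0.2]
width: 0.0499
```

Emit:
{"method": "play_rows", "body": {"deltas": [[0, 0, 0, 0, 0, 0], [0, 0, 0, 0, 0, 0]]}}

```text
t: 14.5
ee_pos: [0.4899, -0.2745, 0.2194]
tool_rot: [-0.482, 1.567, 2.529]
force: [0.3, 0.0, -0.1]
width: 0.0497
```

```bash
python3 - <<'E'
from h import *
import pickle
c=calibration("wrist");s,M=st();print(s["ee_pos"],jawyaw(M),s["width"],s["t"])
im=snapshot("wrist");save("w14",im,None,1.5);pickle.dump((c,M,s["ee_pos"]),open("w14.pkl","wb"))
E
```

```text
[ 0.48991335 -0.27445288  0.21935879] 3.0112818275547473 0.04970387690409558 14.5
```

View pics/w14.png

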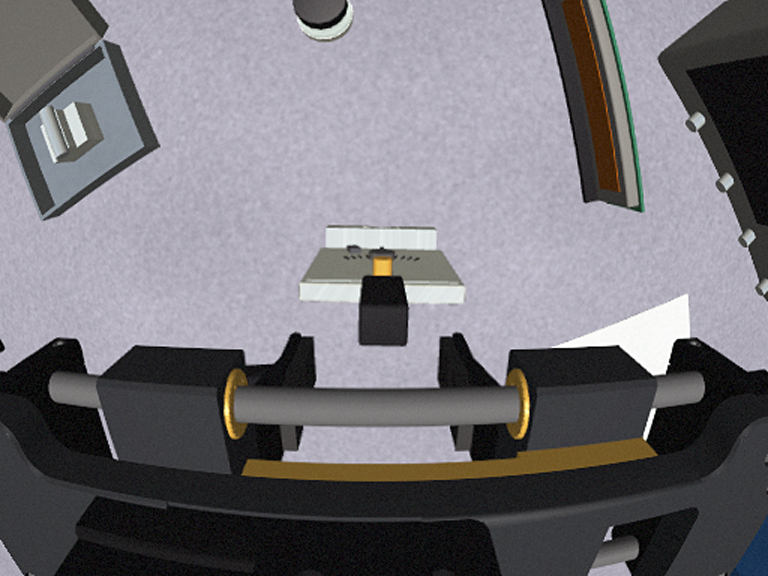

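Emit:
{"method": "play_rows", "body": {"deltas": [[0, 0.35, 0.1, 0, 0, 0], [2, 0, 0, 0, 0, 0], [2, 0, 0, 0, 0, 0], [2, 0, 0, 0, 0, 0], [1.2, 0, 0, 0, 0, 0]]}}

```text
t: 14.97
ee_pos: [0.4887, -0.2801, 0.1486]
tool_rot: [1.879, 1.57, -1.396]
force: [0.4, 0.3, -1.0]
width: 0.0497
```

Emit:
{"method": "play_rows", "body": {"deltas": [[0, 0, 0, 0, 0, 0], [0, 0, 0, 0, 0, 0]]}}

```text
t: 15.13
ee_pos: [0.4892, -0.2802, 0.1497]
tool_rot: [2.629, 1.57, -0.646]
force: [0.4, -0.4, -0.3]
width: 0.0499
```

```bash
python3 - <<'E'
from h import *
import pickle
c=calibration("wrist");s,M=st();print(s["ee_pos"],jawyaw(M),s["width"],s["t"],s["force"])
im=snapshot("wrist");save("w15",im,None,1.5);pickle.dump((c,M,s["ee_pos"],im),open("w15.pkl","wb"))
save("w15z",im,(190,160,320,270),6)
E
```

```text
[ 0.48920179 -0.2801715   0.14974197] 3.0084335304238126 0.04991113460878547 15.1333 [ 0.44484824 -0.3541575  -0.30280035]
```

View pics/w15z.png

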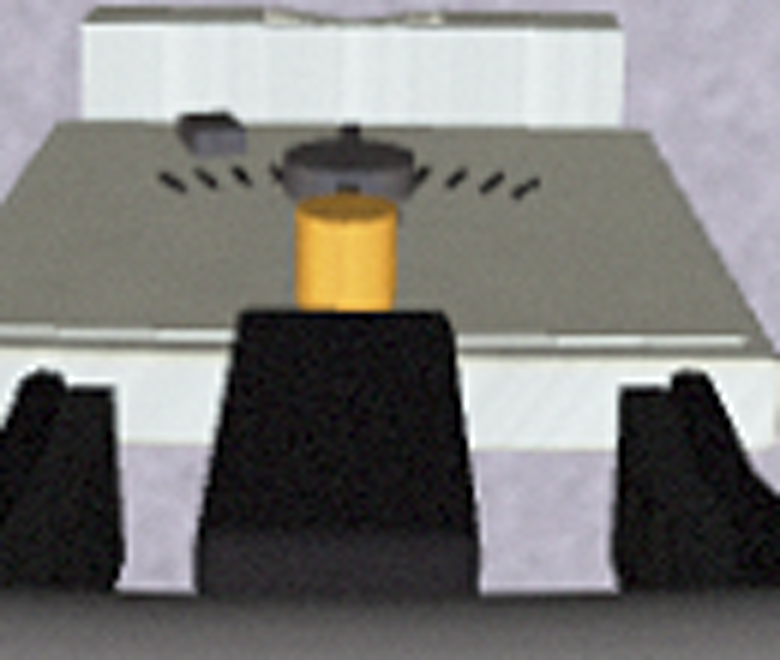

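```bash
python3 - <<'E'
from h import *
import pickle
c,M,p,im=pickle.load(open("w15.pkl","rb"))
yaw=-.135;G=np.array([.4885,-.2786,0]);u=np.array([np.cos(yaw),np.sin(yaw),0]);v=np.array([-u[1],u[0],0])
def onplane(q,off):
    o,d=ray("wrist",(190+q[0]/6,160+q[1]/6),c);P=o+d*((off-(o-G)@u)/(d@u));return np.array([(P-G)@v,P[2]])*1000
for nm,q,off in [("plateL",(55,123),.006),("plateR",(650,130),.006),("foot L",(85,22),.022),("footR",(620,25),.022),("tab in L",(193,154),.006),("tab in R",(246,152),.006),("tab frontL",(180,117),.010),("tab frontR",(238,112),.010),("hub",(348,165),.012),("ptip",(349,130),.012),("ptip",(349,130),.006)]: print(nm,onplane(q,off).round(1))
E
```

```text
plateL [49.5 20.2]
plateR [-48.7  23.5]
foot L [44.7 14.9]
footR [-44.1  16. ]
tab in L [24.6 39.4]
tab in R [16.5 38.2]
tab frontL [27.3 31.9]
tab frontR [18.3 28.7]
hub [ 0.4 66.7]
ptip [ 0.4 47.5]
ptip [ 0.6 24.5]
```

The mark tab sits at crop (217,142), the pointer tip at (349,130) and the neck is centred between the fingers. This puts the mark at about 0.33 rad on the +y side. I grip the neck.

Emit:
{"method": "play_rows", "body": {"deltas": [[0.4, 0, 0, 0, 0, 0], [0, 0, 0, 0, 0, 0], [0, 0, 0, 0, 0, 0], [0, 0, 0, 0, 0, 0], [0, 0, 0, 0, 0, 0]], "claw": 0, "newtons": 50}}

```text
t: 15.6
ee_pos: [0.4893, -0.2796, 0.1455]
tool_rot: [-2.506, 1.57, 0.503]
force: [0.2, 2.2, 2.0]
width: 0.0247
```

Emit:
{"method": "play_rows", "body": {"deltas": [[0, 0, 0, 0, 0, 0], [0, 0, 0, 0, 0, 0], [0, 0, 0, 0, 0, 0], [-0.5, 0, 0, 0, 0, 0], [-1, 0, 0, 0, 0, 0]]}}

```text
t: 16.02
ee_pos: [0.4872, -0.2796, 0.1582]
tool_rot: [-0.231, 1.566, 2.778]
force: [-0.6, -0.1, -4.5]
width: 0.0234
```

Emit:
{"method": "play_rows", "body": {"deltas": [[-2, 0, 0, 0, 0, 0], [-2.5, 0, 0, 0, 0, 0], [-2.5, 0, 0, 0, 0, 0], [-1, 0, 0, 0, 0, 0], [0, 0, 0, 0, 0, 0]]}}

```text
t: 16.43
ee_pos: [0.4903, -0.281, 0.2433]
tool_rot: [2.676, 1.565, -0.6]
force: [0.1, -0.4, -4.7]
width: 0.0236
```

```bash
python3 - <<'E'
from h import *
import pickle
c=calibration("wrist");s,M=st();print(s["ee_pos"],jawyaw(M),s["width"],s["t"],s["force"],s["joints"].round(2))
im=snapshot("wrist");save("w16",im,None,1.5);pickle.dump((c,M,s["ee_pos"],im),open("w16.pkl","wb"))
save("w16z",im,(190,160,320,270),6)
E
```

```text
[ 0.49034039 -0.2810469   0.24326139] 3.007934919204568 0.02362418874335948 16.4333 [ 0.12761015 -0.36926968 -4.66793681] [ 0.67  0.14 -0.22  1.65  0.03  1.35 -1.26]
```

View pics/w16.png

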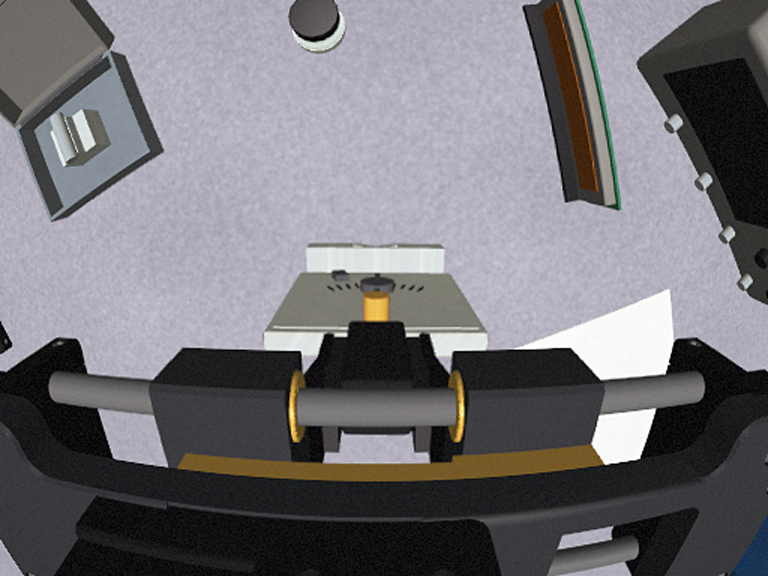

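View pics/w16z.png

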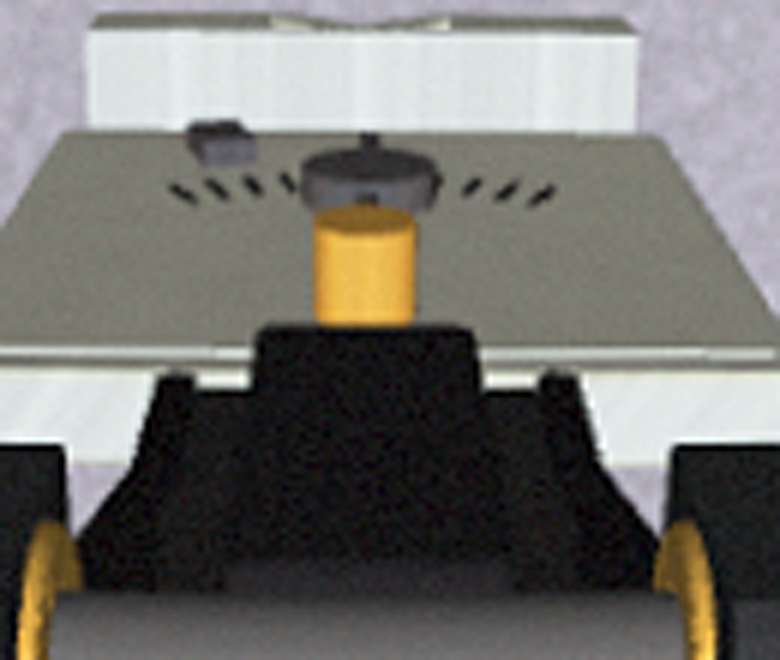

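```bash
python3 - <<'E'
from h import *
s,M=st();yaw=.288;u=np.array([np.cos(yaw),np.sin(yaw),0]);C=np.array([.6455,-.0145,0])
D=down(yaw);E=np.c_[D[:,0],-D[:,1],-D[:,2]]
p=C-.10*u;p[2]=.245
rows(M,s["ee_pos"],E,p,vmax=.025)
E
```

```text
[[-0.04, -2.43, -0.28, -0.042, 0, 0], [-0.05, -2.43, -0.38, -0.042, 0, 0], [-0.04, -2.4, -0.49, -0.042, 0, 0], [-0.04, -2.38, -0.58, -0.043, -0.001, -0.001], [-0.04, -2.35, -0.69, -0.042, 0, 0]]
[[-0.05, -2.32, -0.79, -0.042, 0, 0], [-0.04, -2.29, -0.88, -0.042, 0, 0], [-0.04, -2.25, -0.97, -0.042, 0, 0], [-0.04, -2.2, -1.07, -0.042, 0, 0], [-0.04, -2.16, -1.17, -0.043, -0.001, -0.001]]
```

Emit:
{"method": "play_rows", "body": {"deltas": [[0, -2.43, -0.28, -0.042, 0, 0], [0, -2.43, -0.38, -0.042, 0, 0], [0, -2.4, -0.5, -0.042, 0, 0], [0, -2.4, -0.6, -0.042, 0, 0], [0, -2.35, -0.7, -0.042, 0, 0]]}}

```text
t: 16.9
ee_pos: [0.5198, -0.1574, 0.2393]
tool_rot: [-0.599, 1.569, 2.625]
force: [0.2, 0.7, -5.2]
width: 0.0232
```

Emit:
{"method": "play_rows", "body": {"deltas": [[0, -2.3, -0.8, -0.042, 0, 0], [0, -2.3, -0.9, -0.042, 0, 0], [0, -2.25, -1.0, -0.042, 0, 0], [0, -2.2, -1.1, -0.042, 0, 0], [0, -2.15, -1.2, -0.042, 0, 0]]}}

```text
t: 17.32
ee_pos: [0.5513, -0.0392, 0.2401]
tool_rot: [2.144, 1.571, -0.705]
force: [0.6, 0.1, -4.7]
width: 0.0235
```

Emit:
{"method": "play_rows", "body": {"deltas": [[0, 0, 0, 0, 0, 0], [0, 0, 0, 0, 0, 0], [0, 0, 0, 0, 0, 0]]}}

```text
t: 17.57
ee_pos: [0.551, -0.0415, 0.2399]
tool_rot: [0.884, 1.57, -1.969]
force: [-0.2, -0.8, -3.7]
width: 0.0239
```

```bash
python3 - <<'E'
from h import *
import pickle
c=calibration("wrist");s,M=st();print(s["ee_pos"],jawyaw(M),s["width"],s["t"],s["force"],s["joints"].round(2))
im=snapshot("wrist");save("w17",im,None,1.5);pickle.dump((c,M,s["ee_pos"],im),open("w17.pkl","wb"))
save("w17z",im,(180,0,320,110),5.6)
E
```

```text
[ 0.55098325 -0.04146457  0.23990941] -2.8527377623187204 0.023860119029722005 17.5667 [-0.16590583 -0.75930927 -3.71993485] [ 0.43  0.13 -0.44  1.67  0.06  1.35 -1.3 ]
```

View pics/w17.png

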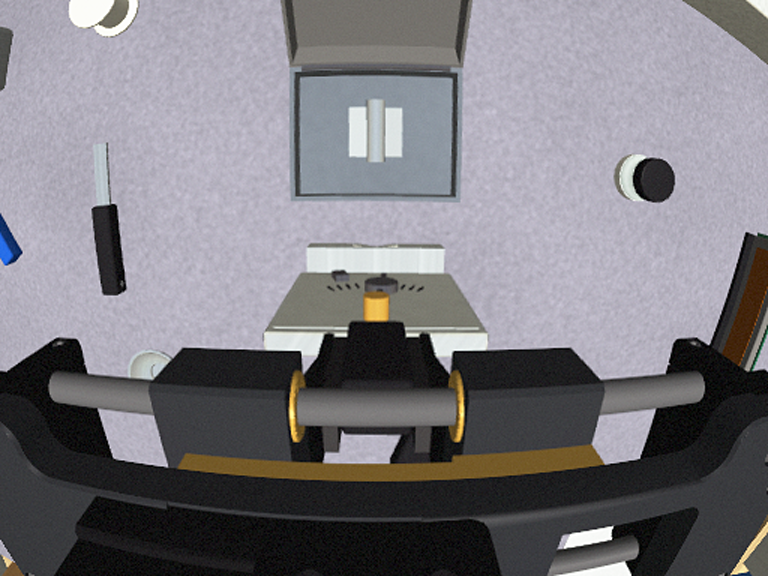

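View pics/w17z.png

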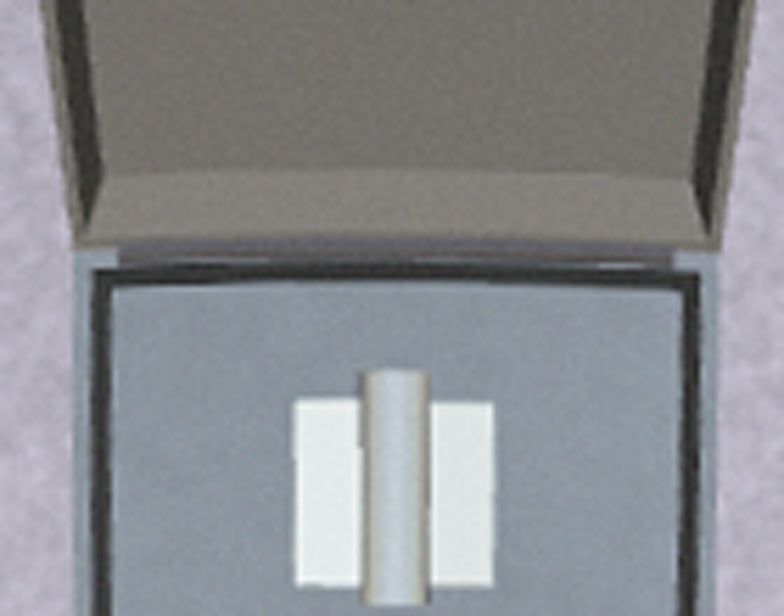

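```bash
python3 - <<'E'
from h import *
import pickle
c,M,p,im=pickle.load(open("w17.pkl","rb"))
f=lambda q,z:onz("wrist",(180+q[0]/5.6,q[1]/5.6),z,c)
a=f((396,371),.052);b=f((397,604),.052)
d=a-b;m=(a+b)/2;print(a,b,m,np.linalg.norm(d),np.arctan2(d[1],d[0]))
print("mid in tool",(M.T@(m-p)*100).round(2),p)
L,Rr=f((362,490),.05),f((430,490),.05);print(np.linalg.norm(L-Rr))
# gauge foot & pointer in tool frame: foot front bottom edge etc
K=1.5
for nm,q,xx in [("foot front top L",(307.5,244.5),.1455-.016),("foot front top R",(443.5,245.5),.1455-.016),("plate top L",(273,328),.1455-.122),("plate top R",(479,328),.1455-.122)]:
    o,dd=ray("wrist",(q[0]/K,q[1]/K),c);oo=M.T@(o-p);dt=M.T@dd;print(nm,((oo+dt*(xx-oo[0])/dt[0])*1000).round(1))
E
```

```text
[ 0.66954681 -0.00660156  0.052     ] [ 0.62344988 -0.02058983  0.052     ] [ 0.64649834 -0.0135957   0.052     ] 0.048172593892341374 0.29462213053221004
mid in tool [18.79  0.04 -9.96] [ 0.55098325 -0.04146457  0.23990941]
0.013807435667104453
foot front top L [129.5 -44.4 -22.7]
foot front top R [129.5  44.4 -22.2]
plate top L [ 23.5 -44.5  -6.5]
plate top R [23.5 45.5 -6.6]
```

Emit:
{"method": "play_rows", "body": {"deltas": [[0, 0, -2, 0, 0, 0], [0, 0, -2.5, 0, 0, 0], [0, 0, -2.5, 0, 0, 0], [0, 0, -1.9, 0, 0, 0], [0, 0, -1.0, 0, 0, 0]]}}

```text
t: 18.03
ee_pos: [0.6478, -0.0145, 0.2394]
tool_rot: [-2.644, 1.57, 0.783]
force: [-0.0, -0.2, -4.6]
width: 0.0238
```

Emit:
{"method": "play_rows", "body": {"deltas": [[0.5, 0, 0, 0, 0, 0], [1, 0, 0, 0, 0, 0], [1, 0, 0, 0, 0, 0], [0.7, 0, 0, 0, 0, 0], [0, 0, 0, 0, 0, 0]]}}

```text
t: 18.45
ee_pos: [0.6437, -0.0152, 0.2051]
tool_rot: [-0.142, 1.566, -2.998]
force: [-0.9, -0.1, -5.2]
width: 0.0232
```

Emit:
{"method": "play_rows", "body": {"deltas": [[0, 0, 0, 0, 0, 0], [0, 0, 0, 0, 0, 0]]}}

```text
t: 18.62
ee_pos: [0.6459, -0.0144, 0.2085]
tool_rot: [2.375, 1.57, -0.48]
force: [-0.1, 0.6, -3.7]
width: 0.0235
```

```bash
python3 - <<'E'
from h import *
import pickle
c=calibration("wrist");s,M=st();print(s["ee_pos"],jawyaw(M),s["width"],s["t"],s["force"],s["joints"].round(2))
d=np.array([.6465,-.0136,.048])-s["ee_pos"];print((M.T@d*100).round(2))
im=snapshot("scene");save("s18",im,(200,110,360,270),4.5)
im=snapshot("wrist");save("w18",im,None,1.5)
E
```

```text
[ 0.64588647 -0.0144421   0.20847628] -2.855106503987458 0.023452575817407843 18.6167 [-0.07101905  0.61238287 -3.71369091] [ 0.33  0.36 -0.45  1.48  0.16  1.34 -1.41]
[16.05 -0.07 -0.07]
```

View pics/s18.png

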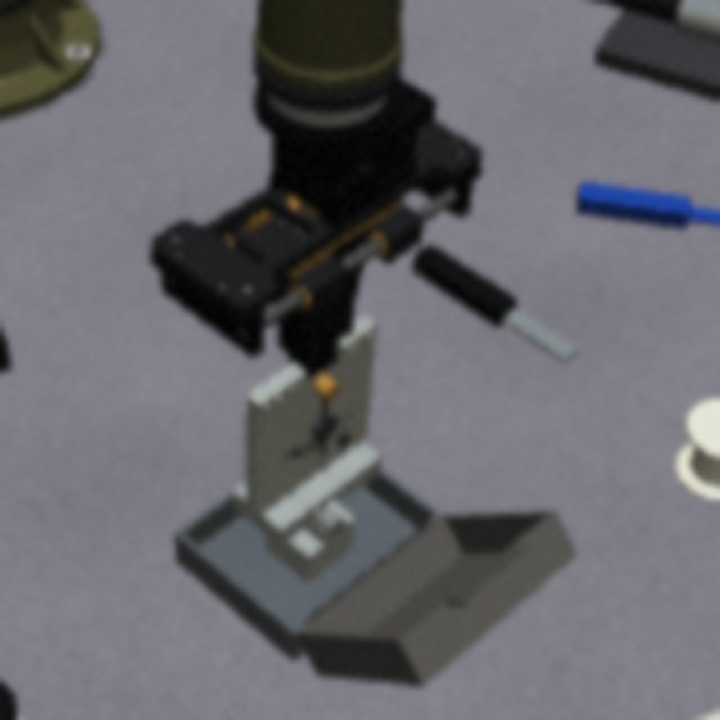

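View pics/w18.png

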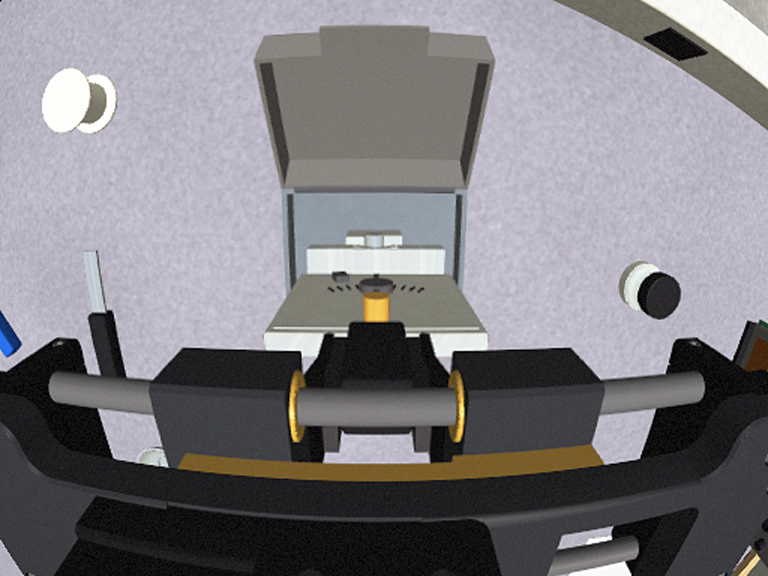

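Emit:
{"method": "play_rows", "body": {"deltas": [[0.5, 0, 0, 0, 0, 0], [0.4, 0, 0, 0, 0, 0], [0, 0, 0, 0, 0, 0], [0, 0, 0, 0, 0, 0]]}}

```text
t: 19.05
ee_pos: [0.6456, -0.0142, 0.1985]
tool_rot: [-0.21, 1.57, -3.064]
force: [-0.4, -0.8, -3.7]
width: 0.0234
```

Emit:
{"method": "play_rows", "body": {"deltas": [[0.2, 0, 0, 0, 0, 0], [0, 0, 0, 0, 0, 0], [0, 0, 0, 0, 0, 0]]}}

```text
t: 19.3
ee_pos: [0.6459, -0.0142, 0.197]
tool_rot: [0.198, 1.571, -2.657]
force: [-0.2, -0.2, -4.6]
width: 0.0239
```

Emit:
{"method": "play_rows", "body": {"deltas": [[0.2, 0, 0, 0, 0, 0], [0, 0, 0, 0, 0, 0], [0, 0, 0, 0, 0, 0]]}}

```text
t: 19.55
ee_pos: [0.6459, -0.0142, 0.1949]
tool_rot: [-0.041, 1.57, -2.896]
force: [0.3, -0.4, -4.0]
width: 0.0236
```

Emit:
{"method": "play_rows", "body": {"deltas": [[0.2, 0, 0, 0, 0, 0], [0, 0, 0, 0, 0, 0], [0, 0, 0, 0, 0, 0]]}}

```text
t: 19.8
ee_pos: [0.6458, -0.0142, 0.1929]
tool_rot: [-0.07, 1.57, -2.925]
force: [-0.8, 0.5, -4.1]
width: 0.0236
```

Emit:
{"method": "play_rows", "body": {"deltas": [[0.1, 0, 0, 0, 0, 0], [0, 0, 0, 0, 0, 0], [0, 0, 0, 0, 0, 0]]}}

```text
t: 20.05
ee_pos: [0.646, -0.0139, 0.1922]
tool_rot: [-2.769, 1.57, 0.659]
force: [-0.3, 0.2, -4.1]
width: 0.0234
```

Emit:
{"method": "play_rows", "body": {"deltas": [[0.1, 0, 0, 0, 0, 0], [0, 0, 0, 0, 0, 0], [0, 0, 0, 0, 0, 0]]}}

```text
t: 20.3
ee_pos: [0.6462, -0.0136, 0.1917]
tool_rot: [-2.897, 1.57, 0.532]
force: [-0.1, 1.7, -0.5]
width: 0.0234
```

Emit:
{"method": "play_rows", "body": {"deltas": [[0.05, 0, 0, 0, 0, 0], [0, 0, 0, 0, 0, 0], [0, 0, 0, 0, 0, 0]]}}

```text
t: 20.55
ee_pos: [0.6463, -0.0137, 0.1917]
tool_rot: [-3.127, 1.569, 0.302]
force: [-1.5, 2.2, 6.1]
width: 0.0232
```

Emit:
{"method": "play_rows", "body": {"deltas": [[-0.03, 0, 0, 0, 0, 0], [0, 0, 0, 0, 0, 0], [0, 0, 0, 0, 0, 0]]}}

```text
t: 20.8
ee_pos: [0.6463, -0.0137, 0.1916]
tool_rot: [-3.088, 1.57, 0.34]
force: [-0.6, 1.2, 5.1]
width: 0.0233
```

Emit:
{"method": "play_rows", "body": {"deltas": [[0.005, -0.36, 0, 0, 0, 0.025], [0.005, -0.36, 0, 0, 0, 0.025], [0.005, -0.36, 0, 0, 0, 0.025], [0.005, -0.36, 0, 0, 0, 0.025], [0, 0, 0, 0, 0, 0]]}}

```text
t: 21.22
ee_pos: [0.6422, 0.0008, 0.191]
tool_rot: [1.584, 1.468, -1.267]
force: [-1.8, 1.0, 5.3]
width: 0.0235
```

Emit:
{"method": "play_rows", "body": {"deltas": [[0.005, -0.36, 0, 0, 0, 0.025], [0.005, -0.36, 0, 0, 0, 0.025], [0.005, -0.36, 0, 0, 0, 0.025], [0.005, -0.36, 0, 0, 0, 0.025], [0, 0, 0, 0, 0, 0]]}}

```text
t: 21.63
ee_pos: [0.6383, 0.0144, 0.1888]
tool_rot: [1.578, 1.369, -1.274]
force: [-1.8, 1.6, 6.4]
width: 0.0237
```

Emit:
{"method": "play_rows", "body": {"deltas": [[0.005, -0.36, 0, 0, 0, 0.025], [0.005, -0.36, 0, 0, 0, 0.025], [0.005, -0.36, 0, 0, 0, 0.025], [0.005, -0.36, 0, 0, 0, 0.025], [0, 0, 0, 0, 0, 0]]}}

```text
t: 22.05
ee_pos: [0.6345, 0.0278, 0.1853]
tool_rot: [1.576, 1.269, -1.276]
force: [-1.1, 1.7, 6.3]
width: 0.0235
```

```bash
cat > look.py <<'E'
from h import *
import pickle,sys
k=sys.argv[1]
c=calibration("wrist");s,M=st();print(s["ee_pos"],M.round(3),"lean",np.arcsin(-M[:,0]@[-np.sin(.288),np.cos(.288),0]),s["t"],s["force"])
im=snapshot("wrist");save("w"+k,im,None,1.5);pickle.dump((c,M,s["ee_pos"],im),open(f"w{k}.pkl","wb"))
save("w"+k+"z",im,(190,160,320,270),6)
im=snapshot("scene");save("s"+k,im,(200,110,360,270),4.5)
E
python3 look.py 19
```

```text
[0.6345142  0.02781861 0.18528552] [[ 0.086  0.273 -0.958]
 [-0.285 -0.915 -0.286]
 [-0.955  0.298 -0.002]] lean 0.30211334176516835 22.05 [-1.13502268  1.65871815  6.30036371]
```

View pics/w19z.png

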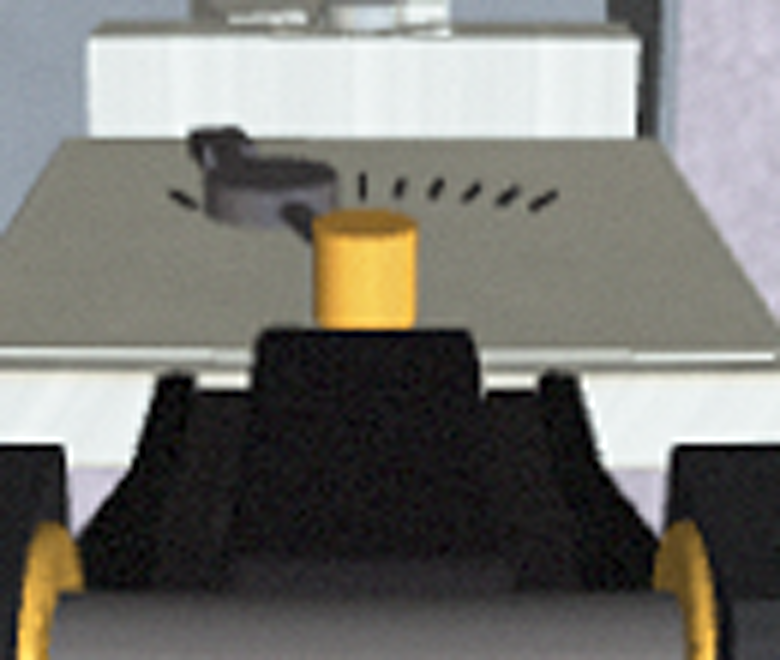

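View pics/w19.png

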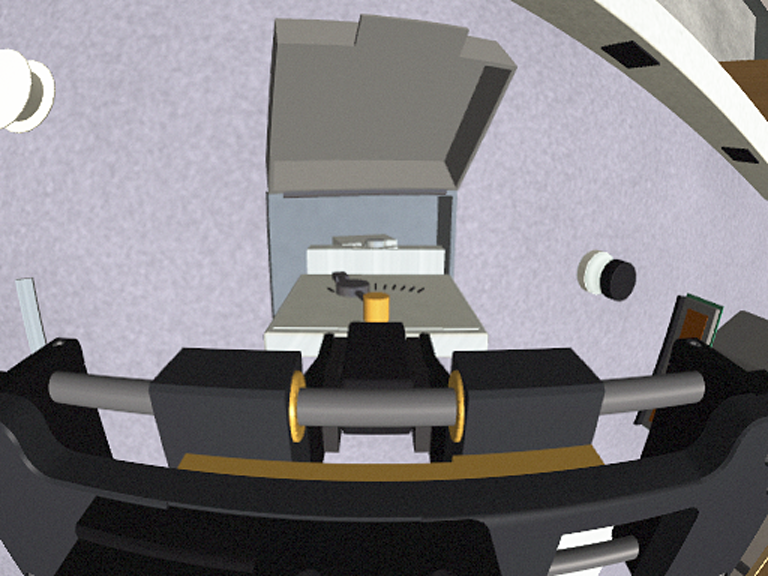

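View pics/s19.png

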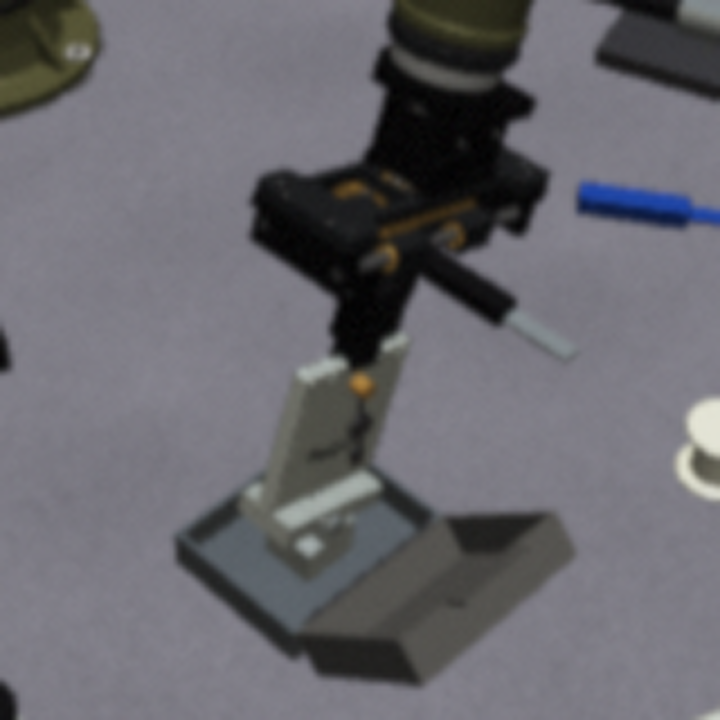

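```bash
python3 - <<'E'
from h import *
import pickle
def run(k,pts):
    c,M,p,im=pickle.load(open(f"w{k}.pkl","rb"))
    for nm,q,off in pts:
        o,d=ray("wrist",(190+q[0]/6,160+q[1]/6),c);oo=M.T@(o-p);dt=M.T@d
        P=oo+dt*(off-oo[2])/dt[2];y=-P[1]*1000;z=145.1-P[0]*1000
        print(k,nm,"y %.1f h %.1f r %.1f ang %.3f"%(y,z,np.hypot(y,105-z),np.arctan2(y,105-z)))
D=-.0065
run("16",[("tabinL",(205,166),D),("tabinR",(257,163),D),("tick5r",(542,195),D),("tick5L",(183,195),D),("plateL",(65,131),D),("plateR",(655,137),D)])
run("19",[("tick0",(363,186),D),("tick1r",(400,186),D),("tick2r",(437,188),D),("tick3r",(471,191),D),("tick4",(508,196),D),("tick5",(543,201),D),("tickL5",(183,199),D),("tabL",(192,131),D-.006),("tabR",(243,131),D-.006)])
E
python3 - <<'E'
import cv2
im=cv2.imread("pics/w19z.png");cv2.imwrite("pics/zz.png",cv2.resize(im[100:260,120:460],None,fx=2.3,fy=2.3))
im=cv2.imread("pics/w16z.png");cv2.imwrite("pics/zz0.png",cv2.resize(im[100:260,120:460],None,fx=2.3,fy=2.3))
E
```

```text
16 tabinL y 23.2 h 46.5 r 62.9 ang 0.378
16 tabinR y 15.6 h 44.9 r 62.1 ang 0.254
16 tick5r y -25.3 h 61.1 r 50.6 ang -0.522
16 tick5L y 25.0 h 61.4 r 50.2 ang 0.521
16 plateL y 47.5 h 26.0 r 92.2 ang 0.542
16 plateR y -46.3 h 29.1 r 88.9 ang -0.548
19 tick0 y -0.3 h 56.7 r 48.3 ang -0.007
19 tick1r y -5.6 h 56.7 r 48.7 ang -0.115
19 tick2r y -10.8 h 57.6 r 48.6 ang -0.224
19 tick3r y -15.5 h 59.1 r 48.5 ang -0.326
19 tick4 y -20.6 h 61.5 r 48.1 ang -0.442
19 tick5 y -25.3 h 63.9 r 48.2 ang -0.551
19 tickL5 y 24.6 h 63.2 r 48.5 ang 0.533
19 tabL y 24.6 h 48.8 r 61.3 ang 0.412
19 tabR y 17.1 h 48.8 r 58.7 ang 0.296
```

View pics/zz.png

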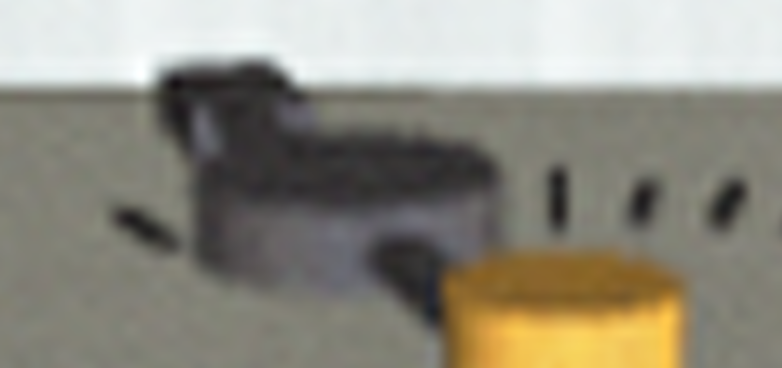

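View pics/zz0.png

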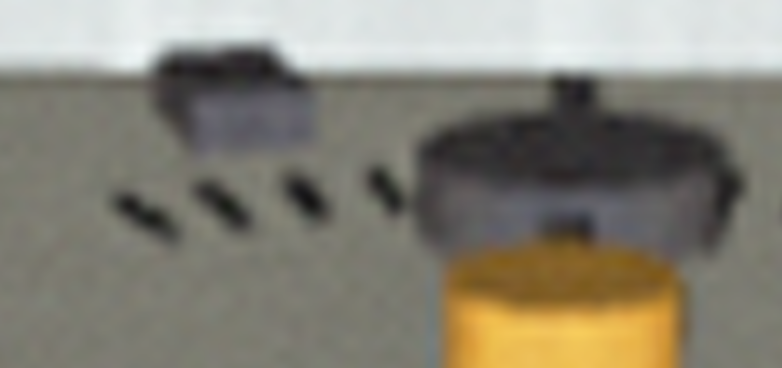

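Emit:
{"method": "play_rows", "body": {"deltas": [[0, -0.17, 0, 0, 0, 0.012], [0, 0, 0, 0, 0, 0], [0, 0, 0, 0, 0, 0], [0, 0, 0, 0, 0, 0], [0, 0, 0, 0, 0, 0]]}}

```text
t: 22.57
ee_pos: [0.6343, 0.0288, 0.185]
tool_rot: [1.578, 1.26, -1.277]
force: [-2.6, 3.0, 6.9]
width: 0.0238
```

Emit:
{"method": "play_rows", "body": {"deltas": [[0, 0, 0, 0, 0, 0], [0, 0, 0, 0, 0, 0], [0, 0, 0, 0, 0, 0], [0, 0, 0, 0, 0, 0], [0, 0, 0, 0, 0, 0]]}}

```text
t: 22.98
ee_pos: [0.6343, 0.0288, 0.185]
tool_rot: [1.578, 1.26, -1.276]
force: [-2.5, 2.5, 7.3]
width: 0.0236
```

Emit:
{"method": "play_rows", "body": {"deltas": [[0, 0, 0, 0, 0, 0], [0, 0, 0, 0, 0, 0], [0, 0, 0, 0, 0, 0], [0, 0, 0, 0, 0, 0], [0, 0, 0, 0, 0, 0]]}}

```text
t: 23.4
ee_pos: [0.6343, 0.0288, 0.1849]
tool_rot: [1.578, 1.26, -1.277]
force: [-2.5, 3.7, 7.7]
width: 0.0232
```

Emit:
{"method": "play_rows", "body": {"deltas": [[0, 0, 0, 0, 0, 0], [0, 0, 0, 0, 0, 0], [0, 0, 0, 0, 0, 0], [0, 0, 0, 0, 0, 0], [0, 0, 0, 0, 0, 0]]}}

```text
t: 23.82
ee_pos: [0.6343, 0.0288, 0.185]
tool_rot: [1.578, 1.26, -1.276]
force: [-1.7, 4.2, 6.2]
width: 0.0238
```

```bash
python3 look.py 20; python3 - <<'E'
import cv2
im=cv2.imread("pics/w20z.png");cv2.imwrite("pics/zz1.png",cv2.resize(im[100:260,120:460],None,fx=2.3,fy=2.3))
im=cv2.imread("pics/s20.png");cv2.imwrite("pics/zz2.png",cv2.resize(im[300:560,220:440],None,fx=2.3,fy=2.3))
E
```

```text
[0.63425794 0.02880788 0.18498488] [[ 0.089  0.269 -0.959]
 [-0.293 -0.913 -0.283]
 [-0.952  0.306 -0.002]] lean 0.31094821043569687 23.8167 [-1.74381753  4.2375473   6.23748627]
```

View pics/zz1.png

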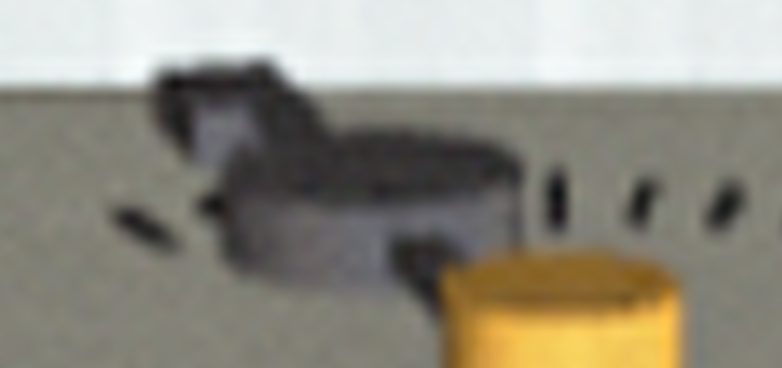

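View pics/zz2.png

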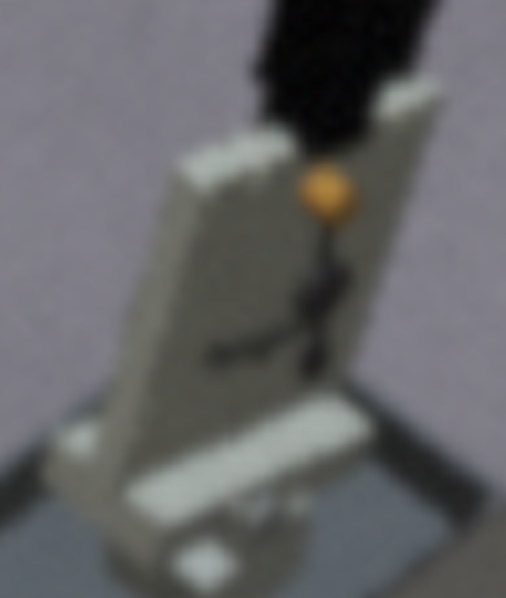

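Emit:
{"method": "play_rows", "body": {"deltas": [[0, -0.29, 0, 0, 0, 0.02], [0, 0, 0, 0, 0, 0], [0, 0, 0, 0, 0, 0], [0, 0, 0, 0, 0, 0], [0, 0, 0, 0, 0, 0]]}}

```text
t: 24.33
ee_pos: [0.6335, 0.0315, 0.1841]
tool_rot: [1.578, 1.24, -1.277]
force: [-2.2, 3.1, 6.3]
width: 0.0236
```

Emit:
{"method": "play_rows", "body": {"deltas": [[0, 0, 0, 0, 0, 0], [0, 0, 0, 0, 0, 0], [0, 0, 0, 0, 0, 0], [0, 0, 0, 0, 0, 0], [0, 0, 0, 0, 0, 0]]}}

```text
t: 24.75
ee_pos: [0.6335, 0.0315, 0.1841]
tool_rot: [1.578, 1.24, -1.277]
force: [-2.3, 3.9, 7.3]
width: 0.0236
```

Emit:
{"method": "play_rows", "body": {"deltas": [[0, 0, 0, 0, 0, 0], [0, 0, 0, 0, 0, 0], [0, 0, 0, 0, 0, 0], [0, 0, 0, 0, 0, 0], [0, 0, 0, 0, 0, 0]]}}

```text
t: 25.17
ee_pos: [0.6335, 0.0315, 0.184]
tool_rot: [1.578, 1.24, -1.277]
force: [-1.7, 3.5, 7.8]
width: 0.0237
```

Emit:
{"method": "play_rows", "body": {"deltas": [[0, 0, 0, 0, 0, 0], [0, 0, 0, 0, 0, 0], [0, 0, 0, 0, 0, 0], [0, 0, 0, 0, 0, 0], [0, 0, 0, 0, 0, 0]]}}

```text
t: 25.58
ee_pos: [0.6335, 0.0315, 0.184]
tool_rot: [1.578, 1.24, -1.277]
force: [-2.0, 3.5, 6.9]
width: 0.0234
```

Emit:
{"method": "play_rows", "body": {"deltas": [[0, 0, 0, 0, 0, 0], [0, 0, 0, 0, 0, 0], [0, 0, 0, 0, 0, 0], [0, 0, 0, 0, 0, 0], [0, 0, 0, 0, 0, 0]]}}

```text
t: 26.0
ee_pos: [0.6335, 0.0315, 0.184]
tool_rot: [1.578, 1.24, -1.277]
force: [-1.9, 3.5, 8.1]
width: 0.0238
```

```bash
python3 look.py 21; python3 - <<'E'
import cv2
im=cv2.imread("pics/w21z.png");cv2.imwrite("pics/zz3.png",cv2.resize(im[100:260,120:460],None,fx=2.3,fy=2.3))
E
```

```text
[0.63351559 0.03151391 0.18403263] [[ 0.094  0.267 -0.959]
 [-0.311 -0.907 -0.283]
 [-0.946  0.325 -0.002]] lean 0.3308623771804904 26.0 [-1.90322244  3.53242654  8.12585225]
```

View pics/zz3.png

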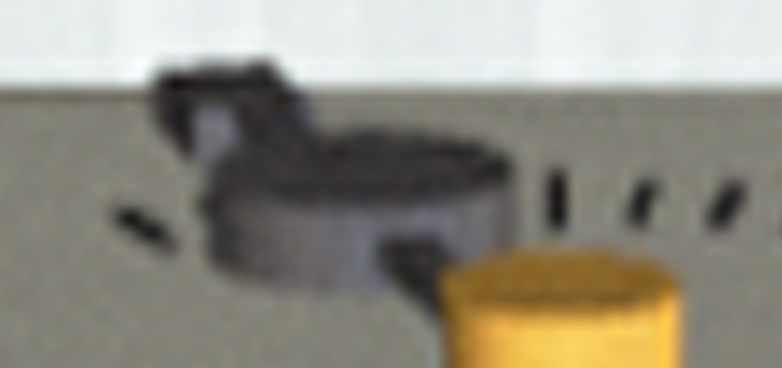

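View pics/s21.png

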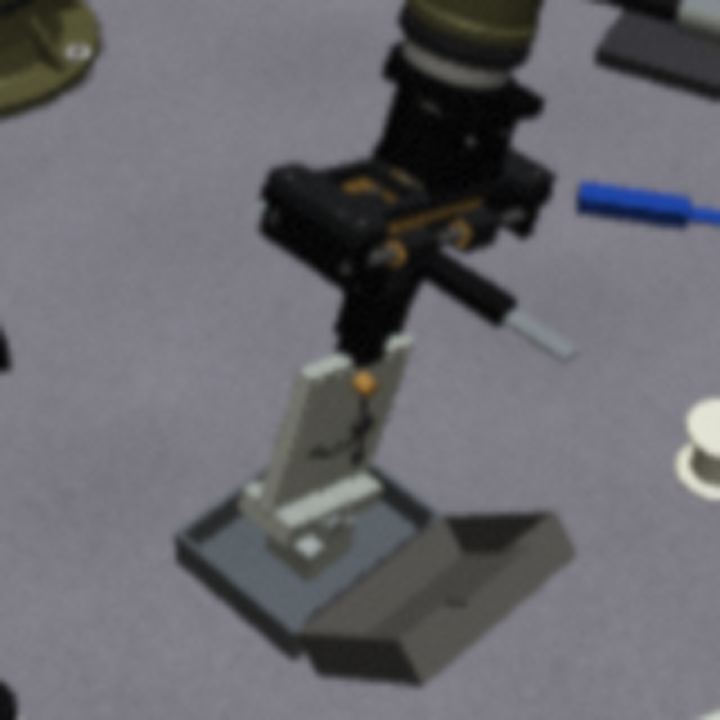

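```bash
python3 - <<'E'
from cell import arm
print(arm.finish_job()); s=arm.state(); print(s["t"],s["ee_pos"],s["force"],s["width"])
E
```

```text
the job is handed in; nothing more can be done
None
the job is handed in; nothing more can be done
```

I levered the cover up by its lip with the held tool and tipped it fully back. I then laid the tool flat on free bench and let go. The gauge's groove now rests on the stud bar, still gripped and leaned towards +y, and I handed the job in like that shortly after t = 26 s.

**Last checks**
- **Cover and tool:** the pictures show the cover lying open. The tool lies flat and apart from everything else.
- **Bearing on the bar:** the upward force reading changed from about -4 N with the gauge in the air to +8 N, so roughly 11 N presses on the bar. The arm pose was steady.
- **Pointer:** the hand's lean measured 0.331 rad after about 1.7 s of settling. In the last wrist picture the pointer tip lies within the tab.
- **Disagreement:** my measurement of the mark from the image was about 0.316 rad, which puts the pointer about 0.015 rad past it. The last picture instead suggests about 0.02 rad short. Both are inside the 0.065 rad limit.
- **Not checked:** I did not measure contact between gauge and tray; by geometry the foot clears the wall by only about 2 mm. I saw no bystander move but did not measure their positions at the end. The final call gave no verdict and no state.

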